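Put away the spindle collars, find the lid that snaps on, and bolt the tub shut

TASK

Put the router's spacer collars away in their tub: draw the hold-down bolt back clear of the mouth, then thread every collar lying on the bench fully down onto the tub's centre post in order of width, the widest at the bottom and the narrowest on top. Find by trial the one of the three look-alike blue lids that snaps into the rim (the other two will not go home however they are pushed), press it fully home and slide the bolt over its edge all the way into the keeper. Leave the two lids that do not fit lying flat on the bench, knob up, clear of the tub, and do not disturb the other things on the bench.

Things in the scene. Friction and masses are not known exactly. Their poses are not given: they have to be found in the camera images.
- tub_stand: white steel stand fixed to the bench (base plate 136 x 136 x 8 mm) with a round grey tub, a barrel bolt and its keeper. Origin at the tub's centre at bench height, z up; the bolt slides along the stand's y. Tub: inside 108 mm, outside about 118 mm across, inner floor 12 mm and rim 68 mm above the bench.
- tub_floor (a point): centre of the tub's inner floor, at the foot of its upright steel centre post (20 mm across; its chamfered top is 44.5 mm above this floor and 11.5 mm below the rim); axes as the stand's
- tub_rim (a point): centre of the tub's mouth at rim height, 56 mm above tub_floor; axes as the stand's. Four sprung catches (black, at +x, +y, -x, -y) stand 3.8 mm into the mouth just below the rim; a lid that fits snaps past them
- keeper (a point): centre of the bolt's keeper, 56 mm in x and 55 mm in y from the tub's centre, 81.5 mm above the bench; top 94 mm above the bench. Opposite it the bolt's barrel, 22 mm wide, runs from y = -48 to -160 mm at the same x, top 88 mm above the bench
- bolt (a joint): hold-down bolt, a 12 mm bar: 0 m = fully drawn back, clear of the mouth; 0.108 m = home through the keeper; grows towards the stand's +y. It starts part way across, where it bars any lid. About 2 N of friction; stays where it is left. It passes 3 mm over a lid that is fully home and strikes one that stands proud
- bolt_handle (a point): middle of the bolt's upright red knob (18 mm across, 28 mm tall, top 128 mm above the bench), to be pinched from above; moves with the bolt
- lid_a: one of three blue lids that look alike; only one fits. Flange 124 mm across, 4.5 mm thick; under it a round plug 10.5 mm deep on which it lies; on top a black knob 26 mm across, 26 mm tall. Origin at the centre of the plug's underside, z up through the knob: flange 10.5 to 15 mm, knob 15 to 41 mm up. Weighs 100 to 170 g. Home, its flange lies on the rim, its origin 10.5 mm below tub_rim
- lid_b: look-alike lid, as lid_a. How a trial ends: the lid that fits needs a push of roughly 10 N to snap past the catches and then holds against a lift of 5 N; the other two meet the rim and stay 6 to 10 mm proud of home under any push. Before the push the right one also stands about 6 mm proud, on the catches
- lid_c: look-alike lid, as lid_a
- collar_56: spacer collar, blue ring 56 mm outside, 26 mm bore, 11 mm high, lying flat; origin at the centre of its underside, z along its axis. Three or all four of the collars are present
- collar_50: spacer collar, yellow ring 50 mm outside, else as collar_56
- collar_44: spacer collar, red ring 44 mm outside, else as collar_56
- collar_38: spacer collar, silver ring 38 mm outside, else as collar_56
- spare_pod: bystander, not part of the job: a loose black vacuum pod, 120 x 75 x 42 mm; origin at the middle of its underside or shaft. Leave it alone.
- wrench: bystander, not part of the job: an open-ended wrench, 170 mm; origin at the middle of its underside or shaft. Leave it alone.
- dust_brush: bystander, not part of the job: a hand brush, 200 mm; origin at the middle of its underside or shaft. Leave it alone.
- screwdriver: bystander, not part of the job: a screwdriver, 190 mm; origin at the middle of its underside or shaft. Leave it alone.
- grease_can: bystander, not part of the job: a can, 64 mm across and 100 mm tall; origin at the middle of its underside or shaft. Leave it alone.
- stop_block: bystander, not part of the job: an aluminium stop block 80 x 50 x 30 mm with a red knob; origin at the middle of its underside or shaft. Leave it alone.
Mind the look-alikes: they are no part of the job. What is shaped like the collar_56 but green or turquoise is not meant.

How it is judged (in metres and radians):
On the way, in this order (a step that is already met when the one before it is completed fails the run):
1. every collar is threaded on the centre post, fully down, widest at the bottom (horizontal distance between each of collar_56, collar_50, collar_44, collar_38 and tub_floor below 0.006 m and angle between each of collar_56, collar_50, collar_44, collar_38's own z axis and vertical below 0.08 rad and z of collar_56 in the frame of tub_floor between -0.003 and 0.003 m and z of collar_50 in the frame of tub_floor between -0.003 and 0.014 m and z of collar_50 in the frame of collar_56 between 0.008 and 0.014 m and z of collar_44 in the frame of tub_floor between -0.003 and 0.025 m and z of collar_44 in the frame of collar_56 between 0.008 and 0.025 m and z of collar_44 in the frame of collar_50 between 0.008 and 0.014 m and z of collar_38 in the frame of tub_floor between -0.003 and 0.036 m and z of collar_38 in the frame of collar_56 between 0.008 and 0.036 m and z of collar_38 in the frame of collar_50 between 0.008 and 0.025 m and z of collar_38 in the frame of collar_44 between 0.008 and 0.014 m), for 0.2 s.
2. the lid that fits is snapped fully home in the rim (((horizontal distance between lid_a and tub_rim below 0.004 m and angle between lid_a's own z axis and vertical below 0.04 rad and z of lid_a in the frame of tub_rim between -0.0135 and -0.0085 m) or (horizontal distance between lid_b and tub_rim below 0.004 m and angle between lid_b's own z axis and vertical below 0.04 rad and z of lid_b in the frame of tub_rim between -0.0135 and -0.0085 m) or (horizontal distance between lid_c and tub_rim below 0.004 m and angle between lid_c's own z axis and vertical below 0.04 rad and z of lid_c in the frame of tub_rim between -0.0135 and -0.0085 m))), for 0.2 s.
3. the bolt is across the lid's edge and in its keeper (value of joint bolt above 0.103 m), for 0.2 s.
At the end, for the whole second after the job is handed in: Collars on the post (within 6 mm, level, no gap over 3 mm), widest lowest; the fitting lid's origin 8.5 to 13.5 mm below the rim, within 4 mm of centre, level; bolt over 0.103 m; the other lids flat on the bench, knob up, centres over 115 mm from the tub's, at rest (all of step 1 and (((horizontal distance between lid_a and tub_rim below 0.004 m and angle between lid_a's own z axis and vertical below 0.04 rad and z of lid_a in the frame of tub_rim between -0.0135 and -0.0085 m) and (height (world z) of lid_b below 0.008 m and angle between lid_b's own z axis and vertical below 0.1 rad and horizontal distance between lid_b and tub_rim above 0.115 m) and (height (world z) of lid_c below 0.008 m and angle between lid_c's own z axis and vertical below 0.1 rad and horizontal distance between lid_c and tub_rim above 0.115 m)) or ((horizontal distance between lid_b and tub_rim below 0.004 m and angle between lid_b's own z axis and vertical below 0.04 rad and z of lid_b in the frame of tub_rim between -0.0135 and -0.0085 m) and (height (world z) of lid_a below 0.008 m and angle between lid_a's own z axis and vertical below 0.1 rad and horizontal distance between lid_a and tub_rim above 0.115 m) and (height (world z) of lid_c below 0.008 m and angle between lid_c's own z axis and vertical below 0.1 rad and horizontal distance between lid_c and tub_rim above 0.115 m)) or ((horizontal distance between lid_c and tub_rim below 0.004 m and angle between lid_c's own z axis and vertical below 0.04 rad and z of lid_c in the frame of tub_rim between -0.0135 and -0.0085 m) and (height (world z) of lid_a below 0.008 m and angle between lid_a's own z axis and vertical below 0.1 rad and horizontal distance between lid_a and tub_rim above 0.115 m) and (height (world z) of lid_b below 0.008 m and angle between lid_b's own z axis and vertical below 0.1 rad and horizontal distance between lid_b and tub_rim above 0.115 m))) and value of joint bolt above 0.103 m and linear speed of each of lid_a, lid_b, lid_c below 0.02 m/s); the robot touches nothing.
It fails at once if a thing that is not part of the job is moved by more than 40 mm (distance of any of spare_pod, wrench, dust_brush, screwdriver, grease_can, stop_block from where it was at the start of the episode above 0.04 m).
Of collar_56, collar_50, collar_44, collar_38 only 3 to 4 are there at a start; the rules pass over those that are not, and their reading is None.
At some moment in a run one of collar_56, collar_50, collar_44, collar_38, lid_a, lid_b, lid_c may be knocked a few centimetres aside while the robot is not near it.
Once in a run the grip may slacken for a moment while it holds something.
It also fails if it takes over 210 s, if anything falls off the work surface, if the arm or the gripper's body presses on something with over 40 N, if the wrist force passes 120 N, or if a joint passes its speed limit or range.

ROBOT

A 6-joint arm with a two-finger parallel gripper is mounted at the origin on the work surface. World frame = base frame: x ahead of the robot, y to its left, z up, the work surface at z = 0. Lengths are in m, angles in degrees, forces in N, time in s.
With the tool pointing down it reaches from about 0.3 to 0.75 m from the base axis. Payload 8.5 kg.
Tool frame: the origin (TCP) lies midway between the tips of the shut fingers; the grasp point (between the pads) lies 19 mm behind it; z points along the fingers, y is the line along which they close (so a half turn about z gives the same grasp; the last joint's range is limited). The gripper opens to 85 mm and grips with 20 to 120 N. Pads are 22 mm wide; open, the fingers measure 114 mm over their backs; the gripper's body (76 mm by 85 mm) begins 54 mm behind the grasp point. The pads swing forward as they close: fully open they stand 13 mm farther back than shut.
Start: joints at [-77.653, 21.807, 74.336, -0, 83.858, -12.336], TCP at [0.23, -0.5, 0.231] pointing down, gripper open.
Joint ranges: [-178.18, 178.18], [-50.72, 133.34], [12.68, 142.11], [-81.47, 261.47], [9.98, 163.14], [-165.26, 165.26]. Speed limits (degrees/s): [136.94, 136.94, 180, 180, 180, 180].

INTERFACE

Orientations are given as a 3x3 rotation matrix whose columns are the frame's x, y, z axes.
In Python, from rig import env, viewer, recognise, pinpoint gives the robot as it stands.
- The arm moves only by the tool move_arm, never from a script. Its argument "plan" is text: rows parted by semicolons, each of 7 numbers parted by spaces: the shift along the tool's x, y, z in m, then the turn, a rotation vector about the tool's x, y, z in rad, then the finger opening in m, from 0 to 0.0854. A call has 1 to 12 rows; each row shifts and turns the commanded pose from where the row before left it, along the tool's axes as they then stand; what a row does not reach is not made up. A row lasts 1/8 s, in which the tool goes at most 62.5 mm and 10.7 degrees, less where a joint would pass 70% of its speed; a pose out of reach is approached as far as the arm can. A call is refused whole if a number of a shift passes 0.0625 or a number of a turn 0.188, either way. A call with a gripper value outside its range is refused whole. The fingers move at their own pace and stop on an object; "grip_force" is the grip in N (left out, the last holds). Time passes only in rows, so rows that do not move let the fingers close. It gives the time, the measured TCP pose, the force, the opening and the grip force at its end, in the units of the state.
- env.observe(): the state, without advancing time (a new reading comes with each control period).
- viewer.get_image(name): name is "scene" or "top"; returns (picture, depth): 400x640x3 uint8, red, green, blue; 400x640 float32, m along the optical axis (not along the pixel's ray), 0 where there is no reading.
- viewer.calibration(name): a dict with "fx", "fy", "cx", "cy" (pixels), "k1" (the pictures are not rectified: a ray, as slopes to the right and down, at radius r is drawn at 1 + k1 r^2 times it, then the intrinsics apply), "R" (3x3) and "t" (3): a world point X has camera coordinates R X + t. Camera axes: x right, y down, z forward; pixel columns grow to the right and rows downward; lengths in m; the calibration is good to about 2 mm. A picture is of the moment at which its call begins. calibration takes no time and is no camera call.
- env.close_job(): hands the job in; it is judged then, once.
Trained networks look in the newest picture that a camera, given by its name, has taken for a name from the list of things; names that differ only in an ending like _2 or _b are one class to them, and where a whole thing is asked for, a point or a joint stands for the part that bears it (a point fixed in the world has none). Each returns a list of dicts, best first, with "conf" (0 to 1); they miss things now and then, are a little off and sometimes report something else, mostly with a low value. They report only what shows in the picture. A call takes as long as a camera call. They do not tell look-alikes from the thing itself.
- recognise(camera, name): "extent" ([centre column, centre row, width, height] in pixels, round what is visible of it).
- pinpoint(camera, name): "pixel" ([column, row] in pixels: a listed point, or the origin of a listed thing).
The state is a dict: "time_s": time; "q": joint angles; "qvel": joint speeds; "joint_efforts": joint torques, N m; "position": TCP position; "tool_rot": TCP orientation; "ft_force": force on the tool from outside, world axes, zero at the start; "wrist_torque": the same for the moment, N m; "grip_width": finger opening in m; "gripper_force": force on a finger pad.
Only numpy, scipy, OpenCV 4.12 (cv2) and the standard library are available. Lean on these libraries where they do the work, as an engineer would, in place of code of your own. Each camera call takes 0.05 s, during which the arm holds its last target. There are 200 camera calls.

## Working session

There is one attempt and no reset: what is moved stays moved. The work goes in short steps, Python scripts to look and compute and a tool call to move; the robot and the scene stay as the last step left them, time stands still between calls to the robot, and variables do not carry over. Pictures are saved under pics/ and viewed, at most 14 in all, crops included, and the job is handed in when it is done.

Besides the shell and the picture viewer there is one more tool, called after "Emit:" as name(argument=value, ...) on one line, values as JSON. move_arm: Moves the arm, as the interface text tells. Its arguments: {"type":"object","properties":{"plan":{"type":"string"},"grip_force":{"type":"number"}},"required":["plan"]}

```bash
ls; mkdir -p pics; cat > h.py <<'E'
import numpy as np, cv2
from rig import env, viewer, recognise, pinpoint
def cal(n):
    c=viewer.calibration(n); K=np.array([[c['fx'],0,c['cx']],[0,c['fy'],c['cy']],[0,0,1]]); return c,K
def shot(n,fn=None):
    im,d=viewer.get_image(n)
    if fn: cv2.imwrite('pics/'+fn,im[:,:,::-1])
    return im,d
def ray(n,px):
    c,K=cal(n); a=(px[0]-c['cx'])/c['fx']; b=(px[1]-c['cy'])/c['fy']
    rd=np.hypot(a,b); r=rd
    for _ in range(20): r=rd/(1+c['k1']*r*r)
    s=r/rd if rd>0 else 1
    R=np.array(c['R']); t=np.array(c['t'])
    return -R.T@t, R.T@np.array([a*s,b*s,1.])
def atz(n,px,z):
    o,d=ray(n,px); return o+d*(z-o[2])/d[2]
def atdepth(n,px,D):
    o,d=ray(n,px); return o+d*D
def proj(n,X):
    c,K=cal(n); p=np.array(c['R'])@np.array(X)+np.array(c['t']); a,b=p[:2]/p[2]; k=1+c['k1']*(a*a+b*b)
    return np.array([c['fx']*a*k+c['cx'],c['fy']*b*k+c['cy']])
def tri(pa,pb,na='scene',nb='top'):
    o1,d1=ray(na,pa);o2,d2=ray(nb,pb)
    A=np.stack([d1,-d2],1); s=np.linalg.lstsq(A,o2-o1,rcond=None)[0]
    return (o1+d1*s[0]+o2+d2*s[1])/2, np.linalg.norm(o1+d1*s[0]-o2-d2*s[1])
E
python3 - <<'E'
from h import *
np.set_printoptions(precision=4,suppress=True)
for n in ('scene','top'):
    shot(n,n+'0.png'); c,_=cal(n); print(n,{k:np.round(v,3).tolist() for k,v in c.items()}, ray(n,(320,200)))
    for t in ['tub_stand','lid_a','collar_56','collar_50','collar_44','collar_38']:
        print(t,[(np.round(r['extent']).tolist(),round(r['conf'],2)) for r in recognise(n,t)])
    for t in ['tub_rim','tub_floor','keeper','bolt_handle','lid_a','collar_56','collar_50','collar_44','collar_38']:
        print(t,[(np.round(r['pixel'],1).tolist(),round(r['conf'],2)) for r in pinpoint(n,t)])
print(env.observe())
E
```

```text
pics
scene {'fx': 421.987, 'fy': 421.987, 'cx': 322.148, 'cy': 202.456, 'k1': -0.043, 'R': [[0.571, 0.821, 0.011], [0.704, -0.484, -0.519], [-0.421, 0.304, -0.854]], 't': [-0.29, -0.315, 1.409]} (array([ 0.9808, -0.3435,  1.0427]), array([-0.4281,  0.3029, -0.8515]))
tub_stand [([356.0, 214.0, 87.0, 72.0], 0.92)]
lid_a [([421.0, 185.0, 39.0, 36.0], 0.86), ([382.0, 162.0, 35.0, 34.0], 0.66), ([423.0, 142.0, 40.0, 30.0], 0.58)]
collar_56 [([197.0, 340.0, 25.0, 25.0], 0.9), ([365.0, 215.0, 40.0, 18.0], 0.74), ([310.0, 314.0, 22.0, 21.0], 0.73), ([263.0, 231.0, 17.0, 20.0], 0.72), ([296.0, 275.0, 24.0, 20.0], 0.66), ([256.0, 279.0, 22.0, 21.0], 0.65), ([223.0, 248.0, 12.0, 10.0], 0.5)]
collar_50 [([197.0, 340.0, 25.0, 25.0], 0.9), ([365.0, 215.0, 40.0, 18.0], 0.74), ([310.0, 314.0, 22.0, 21.0], 0.73), ([263.0, 231.0, 17.0, 20.0], 0.72), ([296.0, 275.0, 24.0, 20.0], 0.66), ([256.0, 279.0, 22.0, 21.0], 0.65), ([223.0, 248.0, 12.0, 10.0], 0.5)]
collar_44 [([197.0, 340.0, 25.0, 25.0], 0.9), ([365.0, 215.0, 40.0, 18.0], 0.74), ([310.0, 314.0, 22.0, 21.0], 0.73), ([263.0, 231.0, 17.0, 20.0], 0
[... 3797 characters left out ...]
4], 0.67), ([400.2, 193.0], 0.65), ([378.5, 150.8], 0.6), ([368.3, 178.8], 0.58), ([404.4, 233.3], 0.51), ([432.6, 202.8], 0.39)]
{'time_s': 1.6, 'q': array([-77.6512,  21.8064,  74.3364,  -0.0015,  83.8566, -12.3363]), 'qvel': array([ 0.0242, -0.0112,  0.0248,  0.0194, -0.0738,  0.0409]), 'joint_efforts': array([ -0.0007, -44.8324, -23.1464,  -0.0002,   0.0006,   0.    ]), 'position': array([ 0.2297, -0.4997,  0.2313]), 'tool_rot': array([[ 0.9086,  0.4176, -0.    ],
       [ 0.4176, -0.9086, -0.    ],
       [-0.    ,  0.    , -1.    ]]), 'ft_force': array([ 0.6127, -0.1982, -0.3118]), 'wrist_torque': array([0.0362, 0.0344, 0.0142]), 'gripper_force': 0.0, 'grip_width': 0.08543557486707115}
```

```bash
ls pics
```

```text
scene0.png
top0.png
```

View pics/scene0.png

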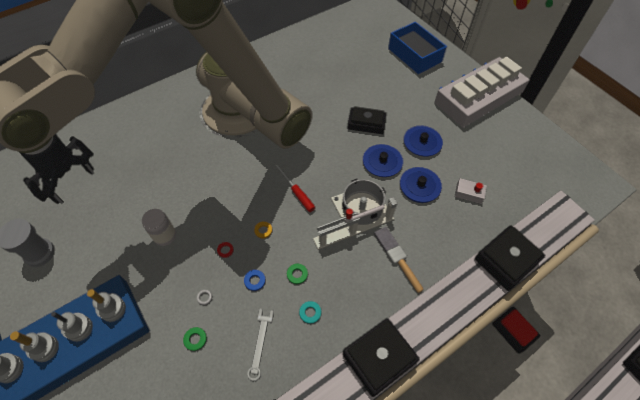

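View pics/top0.png

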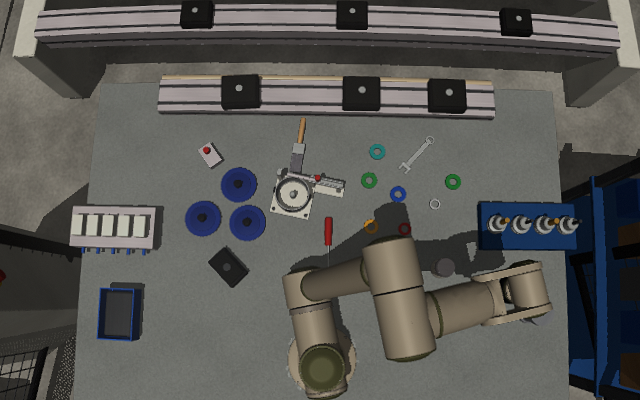

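The scene view shows seven rings. The collars are blue (255,280), yellow (263,230), red (225,249) and silver (204,297). The look-alikes to leave alone are green (297,273), green (195,339) and turquoise (310,312), plus the stop block's red knob at (479,187), which resembles the bolt knob at (349,213). The lids are at (382,161), (423,141) and (420,185). The blue/yellow/red/silver colours match the description, so all four collars are present.

```bash
cat >> h.py <<'E'
def blob(im,px,kind,half=20):
    c,r=int(round(px[0])),int(round(px[1])); x0,y0=max(c-half,0),max(r-half,0)
    w=cv2.resize(im[y0:y0+2*half+1,x0:x0+2*half+1],None,fx=8,fy=8,interpolation=cv2.INTER_CUBIC)
    hsv=cv2.cvtColor(w,cv2.COLOR_RGB2HSV); H,S,V=[hsv[:,:,i].astype(int) for i in range(3)]
    m={'blue':(abs(H-113)<10)&(S>120),'yellow':(abs(H-20)<9)&(S>120),'red':((H<8)|(H>172))&(S>110),
       'silver':(S<40)&(V>np.median(V)+25),'lid':(abs(H-116)<10)&(S>120)}[kind].astype(np.uint8)
    cs,_=cv2.findContours(m,cv2.RETR_EXTERNAL,cv2.CHAIN_APPROX_NONE)
    cs=[k for k in cs if cv2.contourArea(k)>400]
    if not cs: return None
    ctr=np.array([half*8+4,half*8+4]); 
    def cen(k): M=cv2.moments(k); return np.array([M['m10'],M['m01']])/M['m00']
    k=min(cs,key=lambda k:np.linalg.norm(cen(k)-ctr)-0.001*cv2.contourArea(k)); k=cv2.convexHull(k)
    p=(cen(k)+.5)/8-.5+np.array([x0,y0]); b=cv2.boundingRect(k)
    return p,(b[2]/8,b[3]/8)
E
python3 - <<'E'
from h import *
np.set_printoptions(precision=4,suppress=True)
S=cv2.imread('pics/scene0.png')[:,:,::-1].copy(); T=cv2.imread('pics/top0.png')[:,:,::-1].copy()
def crop(im,x,y,w,h,f): return cv2.resize(im[y:y+h,x:x+w],None,fx=f,fy=f,interpolation=cv2.INTER_CUBIC)
a=crop(S,180,150,270,150,2.9); b=crop(T,190,135,270,105,2.9)
cv2.imwrite('pics/crop0.png',np.vstack([a[:300],b[:300]])[:,:800,::-1]) if 0 else cv2.imwrite('pics/crop0.png',np.vstack([crop(S,330,170,80,80,5),crop(T,255,160,100,70,4)])[:, :, ::-1] if 80*5==100*4 else a)
for k,sp in dict(blue=(255,280),yellow=(263,230),red=(225,249),silver=(204,297)).items():
    s=blob(S,sp,k); X=atz('scene',s[0],.0055); tp=proj('top',X); t=blob(T,tp,k,14)
    print(k,s,X,'top',tp,t, None if t is None else (atz('top',t[0],.0055),tri(s[0],t[0])))
for sp in [(382,161),(423,141),(420,185)]:
    s=blob(S,sp,'lid',24); X=atz('scene',s[0],.0128); tp=proj('top',X); t=blob(T,tp,'lid',22)
    print('lid',s,X,'top',tp,t[0],t[1],atz('top',t[0],.0128),tri(s[0],t[0]))
print('rim',tri((364.4,197.1),(291.3,193.2)),'floor',tri((362.6,208.4),(290.4,194.1)),'keeper',tri((393.3,204.9),(280.2,172.)),'handle',tri((348.3,213.2),(312.2,179.2)))
print(atz('scene',(364.4,197.1),.068),atz('top',(291.3,193.2),.068),atz('scene',(393.3,204.9),.0815),atz('scene',(348.3,213.2),.114))
print(env.observe()['time_s'])
E
```

```text
blue (array([254.1435, 279.7466]), (21.0, 21.25)) [ 0.5621 -0.2532  0.0055] top [397.6485 192.6566] (array([397.59  , 193.7781]), (15.875, 16.125)) (array([ 0.5582, -0.2529,  0.0055]), (array([ 0.5596, -0.2532, -0.0002]), np.float64(0.0012216502180093936)))
yellow (array([262.7937, 229.4233]), (18.0, 17.25)) [ 0.4483 -0.1594  0.0055] top [370.6275 224.8351] (array([370.6016, 226.0869]), (14.75, 15.0)) (array([ 0.444 , -0.1593,  0.0055]), (array([ 0.4451, -0.1591, -0.0001]), np.float64(0.0015988213670414643)))
red (array([224.773 , 249.3302]), (16.5, 15.875)) [ 0.4423 -0.2749  0.0055] top [404.2833 227.1053] (array([404.2628, 228.46  ]), (12.625, 12.875)) (array([ 0.4377, -0.2748,  0.0055]), (array([ 0.4388, -0.2751, -0.0009]), np.float64(0.0014457794706166439)))
silver (array([203.6242, 296.1622]), (14.125, 13.375)) [ 0.5277 -0.3813  0.0055] top [434.4823 203.1017] (array([434.7314, 203.6228]), (10.25, 10.5)) (array([ 0.5259, -0.3821,  0.0055]), (array([ 0.5265, -0.382 ,  0.0032]), np.float64(0.0013162227233576844)))
lid (array([382.4186, 160.3288]), (39.375, 32.25)) [0.4539 0.2608 0
[... 303 characters left out ...]
4162 0.0128] (array([0.4615, 0.4195, 0.0051]), np.float64(0.0033059017132846366))
lid (array([420.2906, 184.5717]), (41.125, 35.125)) [0.5864 0.297  0.0128] top [238.7029 182.5053] [238.2159 184.3745] (35.125, 34.5) [0.5798 0.2984 0.0128] (array([0.5825, 0.301 , 0.0043]), np.float64(0.002755579514960623))
rim (array([0.5447, 0.1129, 0.0542]), np.float64(0.004325172644941712)) floor (array([ 0.55  ,  0.1152, -0.001 ]), np.float64(0.00567010042560993)) keeper (array([0.6145, 0.1528, 0.0701]), np.float64(0.008443229421796698)) handle (array([0.5807, 0.0366, 0.0939]), np.float64(0.010722416972169208))
[0.5517 0.1085 0.068 ] [0.5407 0.1101 0.068 ] [0.6207 0.1508 0.0815] [0.5869 0.0237 0.114 ]
1.6
```

View pics/crop0.png

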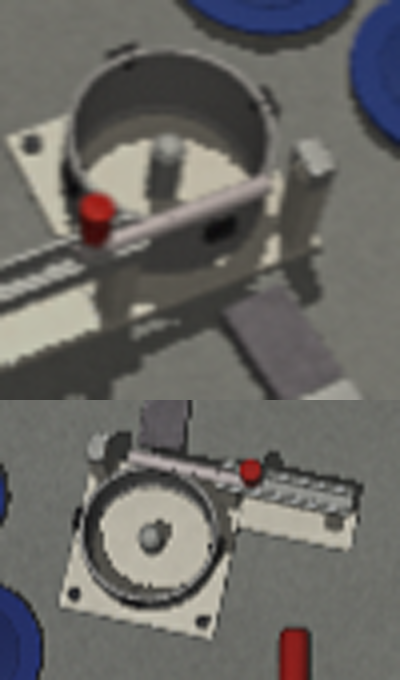

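Crop: the upper half shows the bar lying across the tub mouth, the red knob on the barrel side, and the post in the tub. The lower half shows the keeper at the upper left and a stand yaw of about −15°. The two calibrations disagree by 4–7 mm, so I'll check each against the bench plane from its depth image.

```bash
cat > plane.py <<'E'
from h import *
from scipy.optimize import least_squares
np.set_printoptions(precision=4,suppress=True)
S=cv2.imread('pics/scene0.png')[:,:,::-1].copy(); T=cv2.imread('pics/top0.png')[:,:,::-1].copy()
obs=[]
for n,im in (('scene',S),('top',T)):
    _,d=viewer.get_image(n)
    px=[]
    for X in np.arange(.3,.72,.02):
        for Y in np.arange(-.45,.5,.02):
            u=proj(n,(X,Y,0)).round().astype(int)
            if 2<=u[0]<638 and 2<=u[1]<398 and d[u[1],u[0]]>0:
                P=atdepth(n,u,d[u[1],u[0]])
                if abs(P[2])<.012: px.append(P)
    P=np.array(px); A=np.c_[P[:,:2],np.ones(len(P))]; w=np.linalg.lstsq(A,P[:,2],rcond=None)[0]; r=P[:,2]-A@w; k=abs(r)<.004
    w=np.linalg.lstsq(A[k],P[k,2],rcond=None)[0]; print(n,len(P),k.sum(),'plane z=ax+by+c',w,'rms',(P[k,2]-A[k]@w).std())
    s=blob(im,(349,212) if n=='scene' else (317,178),'red',8); print('knob',s,atz(n,s[0],.114))
E
python3 plane.py
```

```text
scene 825 703 plane z=ax+by+c [ 0.0015  0.0006 -0.0015] rms 0.0017574469238115988
knob (array([348.6636, 213.0545]), (7.5, 10.75)) [0.5871 0.0248 0.114 ]
top 779 497 plane z=ax+by+c [-0.0024 -0.0005  0.0014] rms 0.002208968346673101
knob (array([317.1991, 177.4682]), (5.625, 6.75)) [0.5849 0.0247 0.114 ]
```

```bash
cat > fit.py <<'E'
from h import *
import h, json, os
from scipy.optimize import least_squares
from scipy.spatial.transform import Rotation as Ro
np.set_printoptions(precision=4,suppress=True)
S=cv2.imread('pics/scene0.png')[:,:,::-1].copy(); T=cv2.imread('pics/top0.png')[:,:,::-1].copy()
obs=[]
for k,sp,z,hf in [('blue',(255,280),.0055,14),('yellow',(263,230),.0055,14),('red',(225,249),.0055,14),('silver',(204,297),.0055,14),('lid',(382,161),.01275,22),('lid',(423,141),.01275,22),('lid',(420,185),.01275,22)]:
    s=blob(S,sp,k,hf+2)[0]; t=blob(T,proj('top',atz('scene',s,z)),k,hf)[0]; obs.append((s,t,z))
obs.append((blob(S,(349,212),'red',8)[0],blob(T,(317,178),'red',8)[0],.114))
pl=dict(scene=(.0015,.0006,-.0015),top=(-.0024,-.0005,.0014))
known=[] # (cam,pixel,XYZ)
base={(n,i):ray(n,o[j]) for j,n in enumerate(('scene','top')) for i,o in enumerate(obs)}
O={n:base[n,0][0] for n in ('scene','top')}
def pt(p,n,i,z):
    q=p[:6] if n=='scene' else p[6:]; d=Ro.from_rotvec(q[:3]).apply(base[n,i][1]); o=O[n]+q[3:]; return o+d*(z-o[2])/d[2]
def res(p):
    r=[]
    for i,o in enumerate(obs): r+=list((pt(p,'scene',i,o[2])-pt(p,'top',i,o[2]))[:2]/.0007)
    for n,q in (('scene',p[:6]),('top',p[6:])):
        a,b,c=pl[n]
        for X,Y in [(.4,-.4),(.4,.4),(.65,0)]:
            P=np.array([X,Y,a*X+b*Y+c]); Q=Ro.from_rotvec(q[:3]).apply(P-O[n])+O[n]+q[3:]; r.append(Q[2]/.0008)
        r+=list(q[:3]/.003)+list(q[3:]/.002)
    return np.array(r)
s=least_squares(res,np.zeros(12)); print(s.x.reshape(2,6)*1e3,s.cost)
json.dump(s.x.tolist(),open('corr.json','w'))
for i,o in enumerate(obs): print(pt(s.x,'scene',i,o[2]),pt(s.x,'top',i,o[2]))
E
python3 fit.py
cat >> h.py <<'E'
import json,os
from scipy.spatial.transform import Rotation as Ro
_ray0,_proj0=ray,proj
_c=json.load(open('corr.json')) if os.path.exists('corr.json') else [0]*12
_q={'scene':np.array(_c[:6]),'top':np.array(_c[6:])}
def cray(n,px):
    o,d=_ray0(n,px); return o+_q[n][3:], Ro.from_rotvec(_q[n][:3]).apply(d)
def catz(n,px,z):
    o,d=cray(n,px); return o+d*(z-o[2])/d[2]
def cproj(n,X):
    o=_ray0(n,(320,200))[0]; return _proj0(n,Ro.from_rotvec(-_q[n][:3]).apply(np.array(X)-o-_q[n][3:])+o)
def both(pt,pb,z): 
    a=catz('scene',pt,z);b=catz('top',pb,z); return (a+b)/2,a-b
E
python3 - <<'E'
from h import *
np.set_printoptions(precision=4,suppress=True)
print('rim',both((364.4,197.1),(291.3,193.2),.068));print('floor',both((362.6,208.4),(290.4,194.1),.012));print('keeper',both((393.3,204.9),(280.2,172.),.0815))
# post top in crops: scene crop (167,150)/5+(330,170); top crop (152,537-400)/4+(255,160)
print('post',both((330+167/5,170+150/5),(255+151/4,160+137/4),.056))
S=cv2.imread('pics/scene0.png')[:,:,::-1].copy(); T=cv2.imread('pics/top0.png')[:,:,::-1].copy()
import math
O=both((330+167/5,170+150/5),(255+151/4,160+137/4),.056)[0]; 
for n,im in(('scene',S),('top',T)):
    v=[]
    # overlay of stand model for several yaws
    for yaw in (-13,-15,-17):
        c=im.copy()
    yaw=math.radians(-15); ex=np.array([math.cos(yaw),math.sin(yaw),0]); ey=np.array([-math.sin(yaw),math.cos(yaw),0])
    o=np.array([O[0],O[1],0]); W=lambda x,y,z:o+ex*x+ey*y+np.array([0,0,z])
    x0,y0,w=(320,170,90) if n=='scene' else (255,150,100); f=6 if n=='scene' else 5
    c=cv2.resize(im[y0:y0+80,x0:x0+w],None,fx=f,fy=f,interpolation=cv2.INTER_CUBIC)
    def dr(P,col):
        q=((np.array([cproj(n,p) for p in P])-[x0,y0]+.5)*f-.5).round().astype(int); cv2.polylines(c,[q],False,col,1)
    th=np.linspace(0,2*np.pi,60)
    dr([W(.054*np.cos(t),.054*np.sin(t),.068) for t in th],(255,0,0)); dr([W(.01*np.cos(t),.01*np.sin(t),.0565) for t in th],(0,255,0))
    dr([W(.068*a,.068*b,.008) for a,b in ((1,1),(1,-1),(-1,-1),(-1,1),(1,1))],(255,255,0)); dr([W(.056,y,.0875) for y in (-.16,.055)],(0,255,255))
    cv2.imwrite('pics/ov_%s.png'%n,c[:,:,::-1])
a=cv2.imread('pics/ov_scene.png');b=cv2.imread('pics/ov_top.png'); m=np.zeros((600,540,3),np.uint8)
s=cv2.resize(a,None,fx=.62,fy=.62);t=cv2.resize(b,(500,400)); t=t[:300]
out=np.vstack([np.pad(s,((0,0),(0,500-s.shape[1]),(0,0))),t]); cv2.imwrite('pics/ov.png',out); print(out.shape)
E
```

```text
[[ 0.3595  2.8801  1.8146  0.5458  0.134  -0.5735]
 [ 0.3001 -1.0696 -2.4746 -0.5458 -0.134  -0.6649]] 10.991643363815797
[ 0.5593 -0.2534  0.0055] [ 0.5587 -0.2533  0.0055]
[ 0.445  -0.1597  0.0055] [ 0.4448 -0.1595  0.0055]
[ 0.4393 -0.2753  0.0055] [ 0.4382 -0.2749  0.0055]
[ 0.525  -0.3817  0.0055] [ 0.5261 -0.3825  0.0055]
[0.4498 0.2611 0.0128] [0.4496 0.2615 0.0128]
[0.4617 0.4159 0.0128] [0.4616 0.4159 0.0128]
[0.5825 0.2974 0.0128] [0.5817 0.2978 0.0128]
[0.584  0.0248 0.114 ] [0.586  0.0241 0.114 ]
rim (array([0.5451, 0.1091, 0.068 ]), array([ 0.0062, -0.0011,  0.    ]))
floor (array([0.5504, 0.1117, 0.012 ]), array([ 0.0002, -0.0092,  0.    ]))
keeper (array([0.614 , 0.1493, 0.0815]), array([0.0068, 0.0033, 0.    ]))
post (array([0.5449, 0.1058, 0.056 ]), array([0.0078, 0.0006, 0.    ]))
(598, 500, 3)
```

View pics/ov.png

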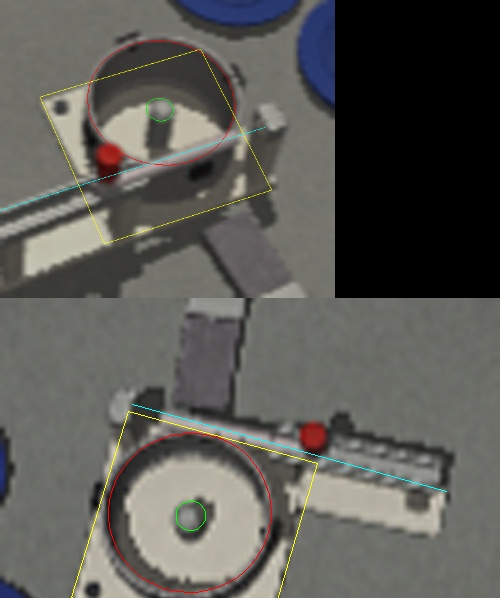

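The overlay shows the stand yaw is nearer −13°, with its origin around (0.547, 0.108). The knob is at (0.585, 0.0245). I'll turn the tool to the stand's axes and fly over to the knob.

Emit:
move_arm(plan="0 0 0 0 0 0.1645 0.06;0 0 0 0 0 0.1645 0.06;0 0 0 0 0 0.1645 0.06;0 0 0 0 0 0.1645 0.06;0.019 -0.0492 0 0 0 0 0.06;0.019 -0.0492 0 0 0 0 0.06;0.019 -0.0492 0 0 0 0 0.06;0.019 -0.0492 0 0 0 0 0.06;0.019 -0.0492 0 0 0 0 0.06;0.019 -0.0492 0 0 0 0 0.06;0.019 -0.0492 0 0 0 0 0.06;0.019 -0.0492 0 0 0 0 0.06")

```text
time_s: 3.2
position: [0.4672, -0.149, 0.2315]
tool_rot: [[0.974, -0.225, 0.0], [-0.225, -0.974, -0.0], [0.0, 0.0, -1.0]]
ft_force: [0.4, -0.8, 0.7]
grip_width: 0.0597
gripper_force: 0.0
```

Emit:
move_arm(plan="0.019 -0.0492 0 0 0 0 0.06;0.019 -0.0492 0 0 0 0 0.06;0.019 -0.0492 0 0 0 0 0.06;0.019 -0.0492 0 0 0 0 0.06;0 0 0 0 0 0 0.06;0 0 0 0 0 0 0.06", grip_force=25)

```text
time_s: 3.95
position: [0.5846, 0.0239, 0.2311]
tool_rot: [[0.974, -0.225, -0.001], [-0.225, -0.974, -0.0], [-0.0, 0.0, -1.0]]
ft_force: [0.3, -0.1, 0.1]
grip_width: 0.0602
gripper_force: 0.0
```

Emit:
move_arm(plan="0 0 0.044 0 0 0 0.06;0 0 0.044 0 0 0 0.06;0 0 0.043 0 0 0 0.06;0 0 0 0 0 0 0;0 0 0 0 0 0 0;0 0 0 0 0 0 0;0 0 0 0 0 0 0;0 0 0 0 0 0 0", grip_force=25)

```text
time_s: 4.95
position: [0.5858, 0.0236, 0.1026]
tool_rot: [[0.974, -0.225, 0.004], [-0.225, -0.974, -0.001], [0.004, 0.0, -1.0]]
ft_force: [-1.2, -1.3, 6.8]
grip_width: 0.0172
gripper_force: 25.3
```

Emit:
move_arm(plan="0 0.008 -0.001 0 0 0 0;0 0.008 0 0 0 0 0;0 0.008 0 0 0 0 0;0 0.008 0 0 0 0 0;0 0 0 0 0 0 0")

```text
time_s: 5.58
position: [0.5793, -0.0085, 0.1027]
tool_rot: [[0.974, -0.226, 0.005], [-0.226, -0.974, -0.002], [0.006, 0.0, -1.0]]
ft_force: [6.5, -3.7, -0.4]
grip_width: 0.0171
gripper_force: 24.8
```

Emit:
move_arm(plan="0 0.008 0 0 0 0 0;0 0.008 0 0 0 0 0;0 0.008 0 0 0 0 0;0 0 0 0 0 0 0")

```text
time_s: 6.08
position: [0.5746, -0.0321, 0.1027]
tool_rot: [[0.974, -0.226, 0.007], [-0.226, -0.974, -0.002], [0.008, 0.001, -1.0]]
ft_force: [9.6, -5.0, -1.0]
grip_width: 0.0171
gripper_force: 24.6
```

Emit:
move_arm(plan="0.001 0.006 0 0 0 0 0;0.001 0.006 0 0 0 0 0;0 0.006 0 0 0 0 0;0 0 0 0 0 0 0")

```text
time_s: 6.58
position: [0.5713, -0.0487, 0.1026]
tool_rot: [[0.974, -0.226, 0.004], [-0.226, -0.974, -0.0], [0.004, -0.001, -1.0]]
ft_force: [6.4, 1.8, 5.3]
grip_width: 0.0173
gripper_force: 25.6
```

Emit:
move_arm(plan="0.001 0.006 0 0 0 0 0;0 0.006 0 0 0 0 0;0 0 0 0 0 0 0")

```text
time_s: 6.95
position: [0.5711, -0.0493, 0.1024]
tool_rot: [[0.975, -0.224, 0.009], [-0.224, -0.974, 0.02], [0.004, -0.021, -1.0]]
ft_force: [21.1, 57.9, 4.9]
grip_width: 0.0172
gripper_force: 33.8
```

Emit:
move_arm(plan="0 -0.0115 0 0 0 0 0;0 0 0 0 0 0 0;0 0 0 0 0 0 0.05;0 0 0 0 0 0 0.05;0 0 0 0 0 0 0.05;0 0 -0.05 0 0 0 0.05;0 0 -0.03 0 0 0 0.05;0 0 0 0 0 0 0.05")

```text
time_s: 7.95
position: [0.5716, -0.0495, 0.1834]
tool_rot: [[0.974, -0.225, 0.004], [-0.225, -0.974, -0.001], [0.004, 0.0, -1.0]]
ft_force: [-0.7, 0.1, -0.9]
grip_width: 0.0498
gripper_force: 0.0
```

```bash
cat > look.py <<'E'
from h import *
np.set_printoptions(precision=4,suppress=True)
S,_=shot('scene','s1.png'); T,_=shot('top','t1.png')
for t in ['tub_rim','tub_floor','keeper','bolt_handle']:
    print(t,[(np.round(r['pixel'],1).tolist(),round(r['conf'],2)) for n in ('scene','top') for r in pinpoint(n,t)[:2]])
c=[cv2.resize(S[165:245,310:410],(500,400),interpolation=cv2.INTER_CUBIC)[:300],cv2.resize(T[160:220,260:360],(500,300),interpolation=cv2.INTER_CUBIC)]
cv2.imwrite('pics/c1.png',np.vstack(c)[:,:,::-1])
E
python3 look.py
```

```text
tub_rim [([362.0, 195.3], 0.56), ([384.0, 161.6], 0.28), ([291.5, 194.1], 0.9)]
tub_floor [([362.2, 207.6], 0.76), ([291.1, 197.2], 0.71)]
keeper [([392.9, 203.0], 0.56), ([291.6, 193.6], 0.19)]
bolt_handle [([320.3, 222.6], 0.52)]
```

View pics/c1.png

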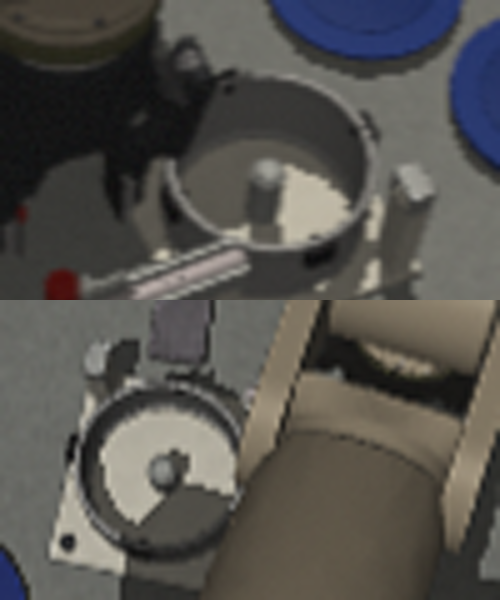

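Emit:
move_arm(plan="-0.015 -0.0369 0 0 0 0 0.05;-0.015 -0.0369 0 0 0 0 0.05;-0.015 -0.0369 0 0 0 0 0.05;-0.0153 -0.0369 0 0 0 0 0.05;0 0 0 0 0 0 0.05;0 0 0.05 0 0 0 0.05;0 0 0.05 0 0 0 0.05;0 0 0.02 0 0 0 0.05;0 0 0.01 0 0 0 0.05;0 0 0.01 0 0 0 0.05;0 0 0 0 0 0 0.05", grip_force=20)

```text
time_s: 9.82
position: [0.5455, 0.1081, 0.0413]
tool_rot: [[0.974, -0.225, 0.0], [-0.225, -0.974, -0.0], [0.0, 0.0, -1.0]]
ft_force: [0.0, 0.2, 1.0]
grip_width: 0.0497
gripper_force: 0.0
```

Emit:
move_arm(plan="0 0 0 0 0 0 0.02;0 0 0 0 0 0 0.015;0 0 0 0 0 0 0.01;0 0 0 0 0 0 0.01;0 0 0 0 0 0 0.01")

```text
time_s: 10.45
position: [0.546, 0.1092, 0.0422]
tool_rot: [[0.974, -0.225, 0.002], [-0.225, -0.974, 0.001], [0.002, -0.002, -1.0]]
ft_force: [1.3, 5.1, 1.9]
grip_width: 0.0188
gripper_force: 20.2
```

Emit:
move_arm(plan="0 -0.001 0 0 0 0 0.05;0 0 0 0 0 0 0.05;0 0 -0.025 0 0 -0.1745 0.05;0 0 0 0 0 -0.1745 0.05;0 0 0 0 0 -0.1745 0.05;0 0 0 0 0 -0.1745 0.05;0 0 0 0 0 -0.1745 0.05;0 0 0 0 0 -0.1745 0.05;0 0 0 0 0 -0.1745 0.05;0 0 0 0 0 -0.1745 0.05;0 0 0 0 0 -0.1748 0.05;0 0 0 0 0 0 0.05")

```text
time_s: 11.95
position: [0.5457, 0.1091, 0.0663]
tool_rot: [[0.227, 0.974, -0.0], [0.974, -0.227, -0.0], [-0.0, -0.0, -1.0]]
ft_force: [-0.4, -0.4, 0.7]
grip_width: 0.0499
gripper_force: 0.0
```

Emit:
move_arm(plan="0 0 0.015 0 0 0 0.05;0 0 0.01 0 0 0 0.03;0 0 0 0 0 0 0.02;0 0 0 0 0 0 0.015;0 0 0 0 0 0 0.01;0 0 0 0 0 0 0.01;0 0 0 0 0 0 0.01")

```text
time_s: 12.82
position: [0.5456, 0.1091, 0.0404]
tool_rot: [[0.226, 0.974, -0.001], [0.974, -0.226, -0.0], [-0.0, -0.001, -1.0]]
ft_force: [6.5, -1.5, -16.0]
grip_width: 0.0185
gripper_force: 20.0
```

Emit:
move_arm(plan="0 0 0 0 0 0 0.05;0 0 0 0 0 0 0.05;0 0 -0.06 0 0 0 0.05;0 0 -0.06 0 0 0 0.06;-0.044 0.0119 0 0 0 0 0.078;-0.044 0.0119 0 0 0 0 0.078;-0.044 0.0119 0 0 0 0 0.078;-0.044 0.0119 0 0 0 0 0.078;-0.044 0.0119 0 0 0 0 0.078;-0.044 0.0119 0 0 0 0 0.078;-0.044 0.0119 0 0 0 0 0.078;-0.042 0.0117 0 0 0 0 0.078")

```text
time_s: 14.32
position: [0.5592, -0.2546, 0.1621]
tool_rot: [[0.225, 0.974, 0.001], [0.974, -0.225, -0.0], [-0.0, 0.001, -1.0]]
ft_force: [-0.3, 0.2, -1.1]
grip_width: 0.078
gripper_force: 0.0
```

Emit:
move_arm(plan="0 0 0 0 0 0 0.075;0 0 0.05 0 0 0 0.075;0 0 0.05 0 0 0 0.075;0 0 0.03 0 0 0 0.075;0 0 0.015 0 0 0 0.075;0 0 0.01 0 0 0 0.075;0 0 0 0 0 0 0.075")

```text
time_s: 15.2
position: [0.5596, -0.253, 0.0067]
tool_rot: [[0.225, 0.974, 0.0], [0.974, -0.225, -0.0], [-0.0, 0.0, -1.0]]
ft_force: [-0.2, 0.2, 1.2]
grip_width: 0.0749
gripper_force: 0.0
```

Emit:
move_arm(plan="0 0 0.004 0 0 0 0.065;0 0 0 0 0 0 0.045;0 0 0 0 0 0 0.04;0 0 0 0 0 0 0.04;0 0 0 0 0 0 0.04;0 0 0 0 0 0 0.04")

```text
time_s: 15.95
position: [0.5597, -0.2533, 0.0031]
tool_rot: [[0.225, 0.974, 0.001], [0.974, -0.225, -0.001], [-0.0, 0.001, -1.0]]
ft_force: [-1.4, 0.4, 7.1]
grip_width: 0.0545
gripper_force: 20.9
```

Emit:
move_arm(plan="0 0 0 0 0 0 0.03;0 0 -0.05 0 0 0 0.03;0 0 -0.05 0 0 0 0.03;0 0 -0.05 0 0 0 0.03;0.0437 -0.0119 0 0 0 0 0.03;0.0437 -0.0119 0 0 0 0 0.03;0.0437 -0.0119 0 0 0 0 0.03;0.0437 -0.0119 0 0 0 0 0.03;0.0437 -0.0119 0 0 0 0 0.03;0.0437 -0.0119 0 0 0 0 0.03;0.0437 -0.0119 0 0 0 0 0.03;0.0437 -0.0119 0 0 0 0 0.03", grip_force=40)

```text
time_s: 17.45
position: [0.5451, 0.1103, 0.1522]
tool_rot: [[0.225, 0.974, -0.0], [0.974, -0.225, -0.0], [-0.0, -0.0, -1.0]]
ft_force: [1.5, 0.2, -0.4]
grip_width: 0.0532
gripper_force: 42.1
```

Emit:
move_arm(plan="0 0 0 0 0 0 0.03;0 0 0.04 0 0 0 0.03;0 0 0.04 0 0 0 0.03;0 0 0 0 0 0 0.03")

```text
time_s: 17.95
position: [0.544, 0.1081, 0.0702]
tool_rot: [[0.226, 0.974, -0.006], [0.974, -0.226, -0.0], [-0.001, -0.006, -1.0]]
ft_force: [0.2, -0.1, 0.2]
grip_width: 0.0532
gripper_force: 42.6
```

Emit:
move_arm(plan="0.0015 0.0017 0 0 0 0 0.03;0 0 0 0 0 0 0.03;0 0 0 0 0 0 0.03")

```text
time_s: 18.32
position: [0.5478, 0.1099, 0.0734]
tool_rot: [[0.225, 0.974, 0.002], [0.974, -0.225, -0.0], [0.0, 0.002, -1.0]]
ft_force: [0.3, 0.1, -1.0]
grip_width: 0.053
gripper_force: 42.6
```

Emit:
move_arm(plan="-0.0012 -0.0016 0 0 0 0 0.03;0 0 0 0 0 0 0.03;0 0 0 0 0 0 0.03;0 0 0.006 0 0 0 0.03;0 0 0.006 0 0 0 0.03;0 0 0.006 0 0 0 0.03;0 0 0 0 0 0 0.03;0 0 0 0 0 0 0.03")

```text
time_s: 19.32
position: [0.5456, 0.1092, 0.0544]
tool_rot: [[0.225, 0.974, 0.0], [0.974, -0.225, 0.0], [0.0, 0.0, -1.0]]
ft_force: [-0.2, 0.0, -0.3]
grip_width: 0.0531
gripper_force: 42.6
```

Emit:
move_arm(plan="0 0 0.012 0 0 0 0.03;0 0 0.012 0 0 0 0.03;0 0 0.01 0 0 0 0.03;0 0 0.003 0 0 0 0.03;0 0 0 0 0 0 0.03;0 0 0 0 0 0 0.03")

```text
time_s: 20.08
position: [0.5457, 0.1091, 0.0188]
tool_rot: [[0.225, 0.974, 0.001], [0.974, -0.225, -0.0], [0.0, 0.001, -1.0]]
ft_force: [-5.4, -1.0, 19.9]
grip_width: 0.0533
gripper_force: 51.2
```

Emit:
move_arm(plan="0 0 -0.001 0 0 0 0.062;0 0 0 0 0 0 0.062;0 0 0 0 0 0 0.062;0 0 -0.05 0 0 0 0.062;0 0 -0.05 0 0 0 0.062;0 0 -0.045 0 0 0 0.062;-0.0474 -0.0063 0 0 0 0 0.07;-0.0474 -0.0063 0 0 0 0 0.07;-0.0474 -0.0063 0 0 0 0 0.07;-0.0474 -0.0063 0 0 0 0 0.07;-0.0474 -0.0063 0 0 0 0 0.07;-0.0474 -0.0062 0 0 0 0 0.07", grip_force=30)

```text
time_s: 21.58
position: [0.4441, -0.1608, 0.163]
tool_rot: [[0.225, 0.974, 0.0], [0.974, -0.225, -0.0], [-0.0, 0.0, -1.0]]
ft_force: [0.6, -1.7, 0.1]
grip_width: 0.0701
gripper_force: 0.0
```

```bash
cat > meas.py <<'E'
import sys
from h import *
np.set_printoptions(precision=4,suppress=True)
S,_=shot('scene','s_%s.png'%sys.argv[1]); T,_=shot('top','t_%s.png'%sys.argv[1])
C=dict(blue=(.559,-.2533,.0055),yellow=(.4449,-.1596,.0055),red=(.4388,-.2751,.0055),silver=(.5255,-.382,.0055),lid1=(.4497,.2613,.01275),lid2=(.4617,.4159,.01275),lid3=(.582,.2976,.01275))
C['bluetub']=(.546,.1092,.0175)
for k,X in C.items():
    r=[]
    for n,im in(('scene',S),('top',T)):
        b=blob(im,cproj(n,X),'lid' if 'lid' in k else k.replace('tub',''),22 if 'lid' in k else 12)
        r.append(None if b is None else (catz(n,b[0],X[2])[:2],np.round(b[1],1)))
    print(k,r)
print(env.observe()['time_s'],env.observe()['position'])
cv2.imwrite('pics/c_%s.png'%sys.argv[1],cv2.resize(S[170:250,310:410],(600,480),interpolation=cv2.INTER_CUBIC)[:,:,::-1])
E
python3 meas.py a
```

```text
blue [None, None]
yellow [(array([ 0.4452, -0.1597]), array([17.9, 17.1])), None]
red [(array([ 0.4389, -0.2753]), array([16.4, 15.8])), (array([ 0.4327, -0.2801]), array([11.4, 10.8]))]
silver [(array([ 0.525 , -0.3817]), array([14.1, 13.2])), (array([ 0.5261, -0.3825]), array([10.2, 10.5]))]
lid1 [(array([0.4498, 0.2611]), array([39.4, 32.2])), (array([0.4496, 0.2615]), array([35.8, 35.4]))]
lid2 [(array([0.4617, 0.4159]), array([38.4, 30.2])), (array([0.4616, 0.4159]), array([35.2, 35. ]))]
lid3 [(array([0.5825, 0.2973]), array([41.1, 35.1])), (array([0.5817, 0.2978]), array([35.1, 34.6]))]
bluetub [(array([0.5445, 0.1101]), array([18.2, 15.8])), (array([0.5463, 0.1089]), array([16. , 15.9]))]
21.675 [ 0.4438 -0.1628  0.163 ]
```

View pics/c_a.png

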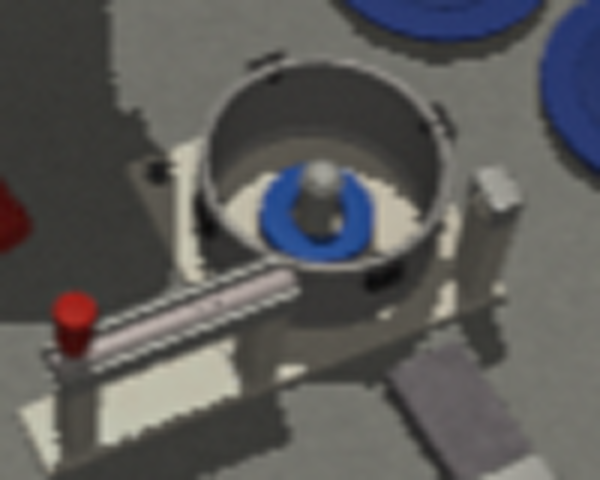

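The crop shows the blue collar flat around the post at (320,213) and the bolt drawn back. Next is yellow.

Emit:
move_arm(plan="0 0 0.05 0 0 0 0.068;0 0 0.05 0 0 0 0.068;0 0 0.04 0 0 0 0.068;0 0 0.012 0 0 0 0.068;0 0 0 0 0 0 0.068;0 0 0 0 0 0 0.068")

```text
time_s: 22.42
position: [0.4455, -0.1598, 0.0126]
tool_rot: [[0.225, 0.974, 0.002], [0.974, -0.225, -0.001], [-0.001, 0.002, -1.0]]
ft_force: [0.2, 0.1, 0.6]
grip_width: 0.0683
gripper_force: 0.0
```

Emit:
move_arm(plan="0 0 0.009 0 0 0 0.06;0 0 0 0 0 0 0.04;0 0 0 0 0 0 0.03;0 0 0 0 0 0 0.03;0 0 0 0 0 0 0.03;0 0 0 0 0 0 0.03")

```text
time_s: 23.18
position: [0.4448, -0.1595, 0.0024]
tool_rot: [[0.225, 0.974, 0.0], [0.974, -0.225, -0.0], [-0.0, 0.0, -1.0]]
ft_force: [-0.5, 0.2, 2.6]
grip_width: 0.0478
gripper_force: 31.3
```

Emit:
move_arm(plan="0 0 -0.05 0 0 0 0.02;0 0 -0.05 0 0 0 0.02;0 0 -0.05 0 0 0 0.02;0.0474 0.0063 0 0 0 0 0.02;0.0474 0.0063 0 0 0 0 0.02;0.0474 0.0063 0 0 0 0 0.02;0.0474 0.0064 0 0 0 0 0.02;0.0474 0.0064 0 0 0 0 0.02;0.0475 0.0064 0 0 0 0 0.02;0 0 0 0 0 0 0.02;0 0 0.04 0 0 0 0.02;0 0 0.035 0 0 0 0.02", grip_force=40)

```text
time_s: 24.68
position: [0.5455, 0.1084, 0.0762]
tool_rot: [[0.226, 0.974, -0.0], [0.974, -0.226, -0.0], [-0.0, -0.0, -1.0]]
ft_force: [1.0, -0.5, -0.4]
grip_width: 0.0471
gripper_force: 41.8
```

Emit:
move_arm(plan="0 0 0 0 0 0 0.02;0 0 0 0 0 0 0.02;0 0 0 0 0 0 0.02")

```text
time_s: 25.05
position: [0.5467, 0.109, 0.0788]
tool_rot: [[0.225, 0.974, 0.003], [0.974, -0.225, -0.0], [0.001, 0.003, -1.0]]
ft_force: [0.6, 0.5, -0.9]
grip_width: 0.0473
gripper_force: 41.7
```

Emit:
move_arm(plan="0 0 0.008 0 0 0 0.02;0 0 0.008 0 0 0 0.02;0 0 0.006 0 0 0 0.02;0 0 0 0 0 0 0.02;0 0 0 0 0 0 0.02")

```text
time_s: 25.68
position: [0.5461, 0.1092, 0.0554]
tool_rot: [[0.225, 0.974, 0.0], [0.974, -0.225, -0.0], [0.0, 0.0, -1.0]]
ft_force: [-0.6, 0.2, -1.1]
grip_width: 0.0475
gripper_force: 41.8
```

Emit:
move_arm(plan="0 0 0.01 0 0 0 0.02;0 0 0.01 0 0 0 0.02;0 0 0.006 0 0 0 0.02;0 0 0 0 0 0 0.02;0 0 0 0 0 0 0.02")

```text
time_s: 26.3
position: [0.5461, 0.1092, 0.0295]
tool_rot: [[0.225, 0.974, 0.0], [0.974, -0.225, 0.0], [0.0, 0.0, -1.0]]
ft_force: [0.7, -1.0, -0.1]
grip_width: 0.0472
gripper_force: 41.8
```

Emit:
move_arm(plan="0 0 0.003 0 0 0 0.02;0 0 0 0 0 0 0.056;0 0 0 0 0 0 0.056;0 0 -0.05 0 0 0 0.056;0 0 -0.05 0 0 0 0.056;0 0 -0.04 0 0 0 0.062;-0.0498 -0.0022 0 0 0 0 0.062;-0.0498 -0.0022 0 0 0 0 0.062;-0.0498 -0.0022 0 0 0 0 0.062;-0.0498 -0.0022 0 0 0 0 0.062;-0.0498 -0.0022 0 0 0 0 0.062;-0.0498 -0.0022 0 0 0 0 0.062", grip_force=30)

```text
time_s: 27.8
position: [0.4652, -0.1805, 0.1666]
tool_rot: [[0.225, 0.974, 0.001], [0.974, -0.225, -0.0], [-0.0, 0.001, -1.0]]
ft_force: [0.0, 0.1, 1.0]
grip_width: 0.0621
gripper_force: 0.0
```

Emit:
move_arm(plan="-0.0498 -0.0022 0 0 0 0 0.062;-0.0498 -0.0022 0 0 0 0 0.062;0 0 0 0 0 0 0.062;0 0 0.05 0 0 0 0.062;0 0 0.05 0 0 0 0.062;0 0 0 0 0 0 0.062;0 0 0 0 0 0 0.062")

```text
time_s: 28.68
position: [0.4399, -0.2752, 0.068]
tool_rot: [[0.225, 0.974, 0.002], [0.974, -0.225, -0.002], [-0.001, 0.002, -1.0]]
ft_force: [-0.9, 0.0, 0.3]
grip_width: 0.0619
gripper_force: 0.0
```

```bash
sed -i "s/C\['bluetub'\].*/C['yellowtub']=(.546,.1092,.0285)/" meas.py; python3 meas.py b
```

```text
blue [None, None]
yellow [None, None]
red [(array([ 0.4429, -0.2738]), array([15.6, 15.6])), None]
silver [(array([ 0.5267, -0.3888]), array([25., 25.])), (array([ 0.5328, -0.39  ]), array([7. , 8.2]))]
lid1 [(array([0.4498, 0.2611]), array([39.4, 32.2])), (array([0.4496, 0.2615]), array([35.6, 35.4]))]
lid2 [(array([0.4617, 0.4159]), array([38.4, 30.2])), (array([0.4616, 0.4159]), array([35.2, 34.9]))]
lid3 [(array([0.5825, 0.2973]), array([41.1, 35.1])), (array([0.5817, 0.2978]), array([35.1, 34.5]))]
yellowtub [(array([0.5443, 0.1098]), array([17.4, 16.2])), (array([0.5462, 0.1087]), array([14.1, 14.5]))]
28.775 [ 0.44   -0.2755  0.0684]
```

Emit:
move_arm(plan="0 -0.001 0.04 0 0 0 0.062;0 0 0.017 0 0 0 0.062;0 0 0.0085 0 0 0 0.062;0 0 0 0 0 0 0.062;0 0 0 0 0 0 0.03;0 0 0 0 0 0 0.03;0 0 0 0 0 0 0.03;0 0 0 0 0 0 0.03;0 0 0 0 0 0 0.03")

```text
time_s: 29.9
position: [0.4386, -0.2752, 0.0022]
tool_rot: [[0.225, 0.974, 0.002], [0.974, -0.225, -0.002], [-0.001, 0.002, -1.0]]
ft_force: [-1.3, 1.2, 7.3]
grip_width: 0.0423
gripper_force: 29.5
```

Emit:
move_arm(plan="0 0 0 0 0 0 0.02;0 0 -0.05 0 0 0 0.02;0 0 -0.05 0 0 0 0.02;0 0 -0.05 0 0 0 0.02;0.0498 0.0022 0 0 0 0 0.02;0.0498 0.0022 0 0 0 0 0.02;0.0498 0.0022 0 0 0 0 0.02;0.0498 0.0023 0 0 0 0 0.02;0.0498 0.0023 0 0 0 0 0.02;0.0498 0.0023 0 0 0 0 0.02;0.0499 0.0023 0 0 0 0 0.02;0.0499 0.0023 0 0 0 0 0.02", grip_force=40)

```text
time_s: 31.4
position: [0.5458, 0.1112, 0.1516]
tool_rot: [[0.225, 0.974, 0.001], [0.974, -0.225, -0.0], [0.0, 0.001, -1.0]]
ft_force: [0.8, -0.3, -0.8]
grip_width: 0.0416
gripper_force: 40.8
```

Emit:
move_arm(plan="0 0 0 0 0 0 0.02;0 0 0.04 0 0 0 0.02;0 0 0.035 0 0 0 0.02;0 0 0 0 0 0 0.02;0 0 0 0 0 0 0.02;0 0 0 0 0 0 0.02;0 0 0 0 0 0 0.02")

```text
time_s: 32.28
position: [0.5459, 0.1094, 0.0768]
tool_rot: [[0.225, 0.974, 0.002], [0.974, -0.225, -0.0], [0.0, 0.002, -1.0]]
ft_force: [0.8, -0.4, -0.9]
grip_width: 0.041
gripper_force: 40.9
```

Emit:
move_arm(plan="0 0 0.009 0 0 0 0.02;0 0 0.009 0 0 0 0.02;0 0 0.006 0 0 0 0.02;0 0 0 0 0 0 0.02;0 0 0 0 0 0 0.02")

```text
time_s: 32.9
position: [0.5456, 0.1095, 0.0519]
tool_rot: [[0.225, 0.974, 0.0], [0.974, -0.225, 0.0], [0.0, 0.0, -1.0]]
ft_force: [1.0, -0.9, -0.2]
grip_width: 0.0413
gripper_force: 40.9
```

Emit:
move_arm(plan="0 0 0.008 0 0 0 0.02;0 0 0.0065 0 0 0 0.02;0 0 0 0 0 0 0.05;0 0 0 0 0 0 0.05;0 0 -0.05 0 0 0 0.05;0 0 -0.05 0 0 0 0.05;0 0 -0.03 0 0 0 0.055;-0.0525 0.0027 0 0 0 0 0.055;-0.0525 0.0027 0 0 0 0 0.055;-0.0525 0.0027 0 0 0 0 0.055;-0.0525 0.0027 0 0 0 0 0.055;-0.0525 0.0027 0 0 0 0 0.055", grip_force=30)

```text
time_s: 34.4
position: [0.4991, -0.1509, 0.1677]
tool_rot: [[0.225, 0.974, 0.001], [0.974, -0.225, -0.0], [-0.0, 0.001, -1.0]]
ft_force: [1.1, 0.2, -0.1]
grip_width: 0.0546
gripper_force: 0.0
```

```bash
sed -i "s/C\['yellowtub'\].*/C['redtub']=(.546,.1092,.0395)/" meas.py; python3 meas.py c; python3 - <<'E'
import cv2,numpy as np
S=cv2.imread('pics/s_c.png');T=cv2.imread('pics/t_c.png')
o=np.vstack([np.hstack([cv2.resize(S[255:335,160:260],(400,320)),cv2.resize(S[170:250,310:410],(400,320))]),cv2.resize(T[170:240,360:560],(800,280))]);cv2.imwrite('pics/cc.png',o)
E
```

```text
blue [None, None]
yellow [None, None]
red [None, None]
silver [(array([ 0.525 , -0.3817]), array([14.1, 13.4])), (array([ 0.5261, -0.3825]), array([10.2, 10.5]))]
lid1 [(array([0.4498, 0.2611]), array([39.4, 32.2])), (array([0.4526, 0.2648]), array([35.8, 35.2]))]
lid2 [(array([0.4617, 0.4159]), array([38.4, 30.2])), (array([0.4615, 0.4159]), array([35.2, 34.9]))]
lid3 [(array([0.5825, 0.2974]), array([41.1, 35.1])), (array([0.5817, 0.2978]), array([35.1, 34.4]))]
redtub [(array([0.5435, 0.1112]), array([15.2, 14.6])), (array([0.5458, 0.11  ]), array([12.9, 13.2]))]
34.5 [ 0.499  -0.1536  0.1675]
```

View pics/cc.png

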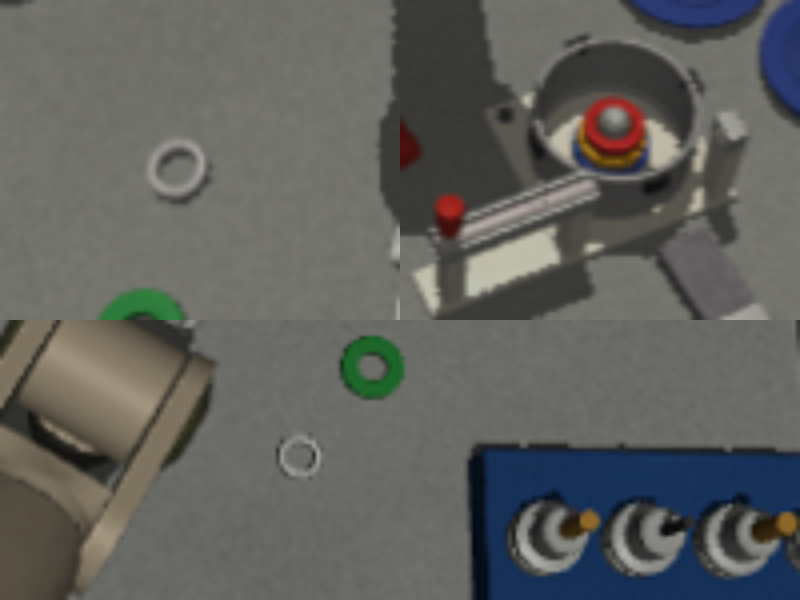

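Crop: silver sits at (178,168) in the left crop. The red, yellow and blue collars are stacked on the post. Lid 1 may have been knocked between frames, so I'll re-measure it later. Next is silver.

Emit:
move_arm(plan="-0.0441 0.0154 0 0 0 0 0.055;-0.0441 0.0154 0 0 0 0 0.055;-0.0441 0.0154 0 0 0 0 0.055;-0.0441 0.0155 0 0 0 0 0.055;-0.0443 0.0155 0 0 0 0 0.055;0 0 0 0 0 0 0.055;0 0 0.05 0 0 0 0.055;0 0 0.05 0 0 0 0.055;0 0 0.05 0 0 0 0.055;0 0 0 0 0 0 0.055;0 0 0 0 0 0 0.055;0 0 0 0 0 0 0.055")

```text
time_s: 36.0
position: [0.526, -0.3823, 0.0199]
tool_rot: [[0.225, 0.974, 0.003], [0.974, -0.225, -0.003], [-0.002, 0.004, -1.0]]
ft_force: [-1.1, -0.1, 1.0]
grip_width: 0.0549
gripper_force: 0.0
```

Emit:
move_arm(plan="0 0 0.017 0 0 0 0.055;0 0 0 0 0 0 0.055;0 0 0 0 0 0 0.025;0 0 0 0 0 0 0.025;0 0 0 0 0 0 0.025;0 0 0 0 0 0 0.025;0 0 0 0 0 0 0.025")

```text
time_s: 36.88
position: [0.5251, -0.3819, 0.0005]
tool_rot: [[0.225, 0.974, 0.0], [0.974, -0.225, -0.0], [-0.0, 0.0, -1.0]]
ft_force: [0.5, 0.7, 2.1]
grip_width: 0.0352
gripper_force: 30.6
```

Emit:
move_arm(plan="0 0 -0.05 0 0 0 0.02;0 0 -0.055 0 0 0 0.02;0 0 -0.05 0 0 0 0.02;0.0483 -0.009 0 0 0 0 0.02;0.0483 -0.009 0 0 0 0 0.02;0.0483 -0.009 0 0 0 0 0.02;0.0483 -0.009 0 0 0 0 0.02;0.0483 -0.009 0 0 0 0 0.02;0.0483 -0.009 0 0 0 0 0.02;0.0483 -0.009 0 0 0 0 0.02;0.0483 -0.009 0 0 0 0 0.02;0.0483 -0.009 0 0 0 0 0.02", grip_force=40)

```text
time_s: 38.38
position: [0.5438, 0.0616, 0.1553]
tool_rot: [[0.225, 0.974, -0.0], [0.974, -0.225, 0.0], [-0.0, -0.0, -1.0]]
ft_force: [0.9, -0.7, -0.2]
grip_width: 0.0348
gripper_force: 40.5
```

Emit:
move_arm(plan="0.0483 -0.009 0 0 0 0 0.02;0 0 0 0 0 0 0.02;0 0 0.04 0 0 0 0.02;0 0 0.035 0 0 0 0.02;0 0 0 0 0 0 0.02;0 0 0 0 0 0 0.02;0 0 0 0 0 0 0.02")

```text
time_s: 39.25
position: [0.5469, 0.1089, 0.0818]
tool_rot: [[0.225, 0.974, 0.003], [0.974, -0.225, -0.0], [0.001, 0.003, -1.0]]
ft_force: [-0.4, 0.2, -1.0]
grip_width: 0.035
gripper_force: 40.4
```

Emit:
move_arm(plan="0 0 0.01 0 0 0 0.02;0 0 0.01 0 0 0 0.02;0 0 0.008 0 0 0 0.02;0 0 0 0 0 0 0.02;0 0 0 0 0 0 0.02")

```text
time_s: 39.88
position: [0.5463, 0.1092, 0.0524]
tool_rot: [[0.225, 0.974, 0.0], [0.974, -0.225, 0.0], [0.0, 0.0, -1.0]]
ft_force: [0.3, -0.1, -0.7]
grip_width: 0.0353
gripper_force: 40.4
```

Emit:
move_arm(plan="0 0 0.0055 0 0 0 0.02;0 0 0 0 0 0 0.02;0 0 0 0 0 0 0.045;0 0 0 0 0 0 0.045;0 0 -0.05 0 0 0 0.045;0 0 -0.05 0 0 0 0.045;0 0 -0.03 0 0 0 0.05;-0.0525 0 0 0 0 0 0.05;-0.0525 0 0 0 0 0 0.05;-0.0525 0 0 0 0 0 0.05;-0.0525 0 0 0 0 0 0.05;0 0 0 0 0 0 0.05", grip_force=30)

```text
time_s: 41.38
position: [0.4983, -0.0983, 0.1769]
tool_rot: [[0.23, 0.973, 0.0], [0.973, -0.23, -0.0], [-0.0, 0.0, -1.0]]
ft_force: [-0.0, 0.9, 1.2]
grip_width: 0.0499
gripper_force: 0.0
```

```bash
python3 meas.py d; python3 - <<'E'
import cv2,numpy as np
S=cv2.imread('pics/s_d.png');T=cv2.imread('pics/t_d.png')
o=np.hstack([cv2.resize(S[120:250,310:460],(450,390)),cv2.resize(T[150:250,180:300],(350,292))[:290] if 0 else cv2.resize(T[140:270,180:297],(350,390))]);cv2.imwrite('pics/cd.png',o)
E
```

```text
blue [None, None]
yellow [None, None]
red [None, None]
silver [None, None]
lid1 [(array([0.4498, 0.2611]), array([39.4, 32.2])), (array([0.4511, 0.2618]), array([35.8, 34.5]))]
lid2 [(array([0.4617, 0.4159]), array([38.4, 30.2])), (array([0.4616, 0.4159]), array([35.2, 34.9]))]
lid3 [(array([0.5825, 0.2974]), array([41.1, 35.1])), (array([0.5817, 0.2978]), array([35.1, 34.5]))]
redtub [(array([0.5482, 0.1036]), array([14.8, 10.9])), (array([0.542, 0.108]), array([13. , 12.1]))]
41.475 [ 0.4988 -0.0955  0.1769]
```

View pics/cd.png

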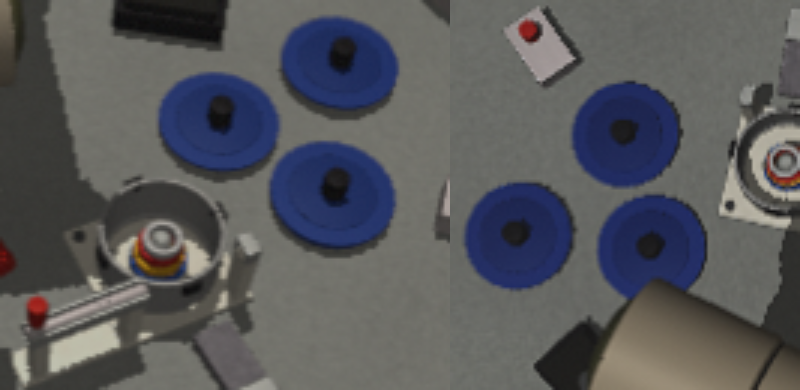

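Crops: silver is on top of the stack at (160,240), and all three lids lie in their original places. Now lid 1 at (0.450, 0.261).

Emit:
move_arm(plan="0.048 -0.0183 0 0 0 0 0.05;0.048 -0.0183 0 0 0 0 0.05;0.048 -0.0183 0 0 0 0 0.05;0.048 -0.0183 0 0 0 0 0.05;0.048 -0.0183 0 0 0 0 0.05;0.048 -0.0183 0 0 0 0 0.05;0.0483 -0.0181 0 0 0 0 0.05;0 0 0 0 0 0 0.05;0 0 0.05 0 0 0 0.05;0 0 0.05 0 0 0 0.05;0 0 0.03 0 0 0 0.05;0 0 0 0 0 0 0.05")

```text
time_s: 42.98
position: [0.4488, 0.2607, 0.0455]
tool_rot: [[0.225, 0.974, -0.004], [0.974, -0.225, -0.001], [-0.002, -0.004, -1.0]]
ft_force: [-0.1, 0.7, 0.0]
grip_width: 0.05
gripper_force: 0.0
```

Emit:
move_arm(plan="0 0 0 0 0 0 0.05;0 0 0 0 0 0 0.05")

```text
time_s: 43.22
position: [0.4507, 0.2612, 0.0483]
tool_rot: [[0.225, 0.974, 0.003], [0.974, -0.225, 0.001], [0.001, 0.002, -1.0]]
ft_force: [1.1, -0.1, -0.0]
grip_width: 0.0502
gripper_force: 0.0
```

Emit:
move_arm(plan="0 0 0.029 0 0 0 0.05;0 0 0 0 0 0 0.05;0 0 0 0 0 0 0.015;0 0 0 0 0 0 0.015;0 0 0 0 0 0 0.015;0 0 0 0 0 0 0.015;0 0 0 0 0 0 0.015", grip_force=25)

```text
time_s: 44.1
position: [0.4505, 0.2612, 0.0191]
tool_rot: [[0.225, 0.974, 0.002], [0.974, -0.225, 0.001], [0.001, 0.002, -1.0]]
ft_force: [-1.6, -0.7, 6.0]
grip_width: 0.0249
gripper_force: 24.7
```

Emit:
move_arm(plan="0 0 0 0 0 0 0.045;0 0 0 0 0 0 0.045;0 0 0 0 0 -0.1745 0.045;0 0 0 0 0 -0.1745 0.045;0 0 0 0 0 -0.1745 0.045;0 0 0 0 0 -0.1745 0.045;0 0 0 0 0 -0.1745 0.045;0 0 0 0 0 -0.1745 0.045;0 0 0 0 0 -0.1745 0.045;0 0 0 0 0 -0.1745 0.045;0 0 0 0 0 -0.1748 0.045;0 0 0 0 0 0 0.045")

```text
time_s: 45.6
position: [0.45, 0.261, 0.0178]
tool_rot: [[-0.974, 0.227, -0.0], [0.227, 0.974, -0.0], [0.0, -0.0, -1.0]]
ft_force: [0.0, -0.0, 0.5]
grip_width: 0.0449
gripper_force: 0.0
```

Emit:
move_arm(plan="0 0 0 0 0 0 0.015;0 0 0 0 0 0 0.015;0 0 0 0 0 0 0.015;0 0 0 0 0 0 0.015;0 0 0 0 0 0 0.015;0 0 0 0 0 0 0.015", grip_force=60)

```text
time_s: 46.35
position: [0.4501, 0.2611, 0.0181]
tool_rot: [[-0.974, 0.226, 0.0], [0.226, 0.974, 0.0], [-0.0, 0.0, -1.0]]
ft_force: [-0.7, -0.2, 5.0]
grip_width: 0.024
gripper_force: 59.0
```

Emit:
move_arm(plan="0 0 -0.04 0 0 0 0.01;0 0 -0.04 0 0 0 0.01;0 0 -0.04 0 0 0 0.01;-0.0319 -0.0316 0 0 0 0 0.01;-0.0319 -0.0316 0 0 0 0 0.01;-0.0319 -0.0316 0 0 0 0 0.01;-0.032 -0.0315 0 0 0 0 0.01;0 0 0 0 0 0 0.01;0 0 0.03 0 0 0 0.01;0 0 0.015 0 0 0 0.01;0 0 0 0 0 0 0.01;0 0 0 0 0 0 0.01")

```text
time_s: 47.85
position: [0.5463, 0.1095, 0.0936]
tool_rot: [[-0.974, 0.225, 0.001], [0.225, 0.974, -0.0], [-0.001, 0.0, -1.0]]
ft_force: [0.3, -0.2, -1.2]
grip_width: 0.0241
gripper_force: 59.3
```

Emit:
move_arm(plan="0 0 0 0 0 0 0.01;0 0 0 0 0 0 0.01;0 0 0 0 0 0 0.01")

```text
time_s: 48.22
position: [0.5461, 0.1092, 0.0931]
tool_rot: [[-0.974, 0.225, 0.0], [0.225, 0.974, 0.0], [-0.0, 0.0, -1.0]]
ft_force: [-0.3, 0.5, -1.7]
grip_width: 0.0241
gripper_force: 59.3
```

Emit:
move_arm(plan="0 0 0.005 0 0 0 0.01;0 0 0.004 0 0 0 0.01;0 0 0.003 0 0 0 0.01;0 0 0 0 0 0 0.01;0 0 0 0 0 0 0.01")

```text
time_s: 48.85
position: [0.5458, 0.1091, 0.0816]
tool_rot: [[-0.974, 0.225, 0.0], [0.225, 0.974, -0.0], [-0.0, -0.0, -1.0]]
ft_force: [-4.2, 0.2, 7.7]
grip_width: 0.0242
gripper_force: 60.5
```

Emit:
move_arm(plan="0 0 0.0015 0 0 0 0.01;0 0 0.0015 0 0 0 0.01;0 0 0 0 0 0 0.01;0 0 0 0 0 0 0.01")

```text
time_s: 49.35
position: [0.5459, 0.1092, 0.0815]
tool_rot: [[-0.974, 0.225, 0.003], [0.225, 0.974, -0.001], [-0.003, 0.0, -1.0]]
ft_force: [-13.2, -1.4, 33.5]
grip_width: 0.024
gripper_force: 63.3
```

Emit:
move_arm(plan="0.001 0 0 0 0 0 0.01;0.001 0 0 0 0 0 0.01;0 0 0 0 0 0 0.01;0 0 0 0 0 0 0.01")

```text
time_s: 49.85
position: [0.5459, 0.1092, 0.0815]
tool_rot: [[-0.974, 0.225, 0.007], [0.225, 0.974, -0.001], [-0.007, 0.001, -1.0]]
ft_force: [-5.0, -2.9, 27.5]
grip_width: 0.024
gripper_force: 62.3
```

Emit:
move_arm(plan="-0.002 0 -0.02 0 0 0 0.01;0 0 -0.04 0 0 0 0.01;0.0319 0.0316 0 0 0 0 0.01;0.0319 0.0316 0 0 0 0 0.01;0.0319 0.0316 0 0 0 0 0.01;0.032 0.0315 0 0 0 0 0.01;0 0 0 0 0 0 0.01;0 0 0.05 0 0 0 0.01;0 0 0.05 0 0 0 0.01;0 0 0.014 0 0 0 0.01;0 0 0 0 0 0 0.01;0 0 0 0 0 0 0.01")

```text
time_s: 51.35
position: [0.4511, 0.2612, 0.0255]
tool_rot: [[-0.974, 0.225, 0.003], [0.225, 0.974, 0.001], [-0.003, 0.002, -1.0]]
ft_force: [1.2, -0.1, -1.5]
grip_width: 0.0238
gripper_force: 59.5
```

Emit:
move_arm(plan="0 0 0 0 0 0 0.01;0 0 0 0 0 0 0.01")

```text
time_s: 51.6
position: [0.4503, 0.2611, 0.0246]
tool_rot: [[-0.974, 0.225, 0.001], [0.225, 0.974, 0.0], [-0.001, 0.001, -1.0]]
ft_force: [0.8, -0.1, -1.3]
grip_width: 0.024
gripper_force: 59.5
```

Emit:
move_arm(plan="0 0 0.006 0 0 0 0.01;0 0 0 0 0 0 0.01;0 0 0 0 0 0 0.05;0 0 0 0 0 0 0.05;0 0 -0.05 0 0 0 0.05;0 0 -0.03 0 0 0 0.05;-0.0401 0.0218 0 0 0 0 0.05;-0.0401 0.0218 0 0 0 0 0.05;-0.0401 0.0217 0 0 0 0 0.05;0 0 0 0 0 0 0.05;0 0 0.04 0 0 0 0.05;0 0 0 0 0 0 0.05")

```text
time_s: 53.1
position: [0.5796, 0.2969, 0.0552]
tool_rot: [[-0.974, 0.225, -0.007], [0.225, 0.974, -0.002], [0.006, -0.003, -1.0]]
ft_force: [0.8, 0.5, 0.8]
grip_width: 0.0502
gripper_force: 0.0
```

Emit:
move_arm(plan="0 0 0 0 0 0 0.05;0 0 0 0 0 0 0.05", grip_force=25)

```text
time_s: 53.35
position: [0.5823, 0.2977, 0.0595]
tool_rot: [[-0.974, 0.225, 0.002], [0.225, 0.974, 0.001], [-0.002, 0.001, -1.0]]
ft_force: [-0.0, -0.4, -1.0]
grip_width: 0.0499
gripper_force: 0.0
```

```bash
python3 meas.py e
```

```text
blue [None, None]
yellow [None, None]
red [None, None]
silver [None, None]
lid1 [(array([0.4511, 0.2594]), array([39.2, 32.2])), (array([0.4972, 0.2434]), array([11.1,  8.4]))]
lid2 [(array([0.4422, 0.3915]), array([17. , 27.5])), (array([0.4593, 0.4311]), array([24.4, 34.9]))]
lid3 [(array([0.5828, 0.2975]), array([40.6, 34.5])), (array([0.5905, 0.2437]), array([ 3. , 10.8]))]
redtub [(array([0.548 , 0.1053]), array([16.1, 10.9])), (array([0.5419, 0.1081]), array([13. , 12.1]))]
53.45 [0.5822 0.2977 0.059 ]
```

Lid 1 is back flat on the bench, so on to lid 3: lower, centre, turn and regrip.

Emit:
move_arm(plan="0 0 0.025 0 0 0 0.05;0 0 0.0155 0 0 0 0.05;0 0 0 0 0 0 0.05;0 0 0 0 0 0 0.015;0 0 0 0 0 0 0.015;0 0 0 0 0 0 0.015;0 0 0 0 0 0 0.015;0 0 0 0 0 0 0.015")

```text
time_s: 54.45
position: [0.5825, 0.2978, 0.0184]
tool_rot: [[-0.974, 0.225, 0.002], [0.225, 0.974, 0.001], [-0.002, 0.001, -1.0]]
ft_force: [-0.1, 0.0, 5.8]
grip_width: 0.0251
gripper_force: 25.1
```

Emit:
move_arm(plan="0 0 0 0 0 0 0.045;0 0 0 0 0 0 0.045;0 0 0 0 0 0.1745 0.045;0 0 0 0 0 0.1745 0.045;0 0 0 0 0 0.1745 0.045;0 0 0 0 0 0.1745 0.045;0 0 0 0 0 0.1745 0.045;0 0 0 0 0 0.1745 0.045;0 0 0 0 0 0.1745 0.045;0 0 0 0 0 0.1745 0.045;0 0 0 0 0 0.1748 0.045;0 0 0 0 0 0 0.045")

```text
time_s: 55.95
position: [0.5817, 0.2975, 0.0171]
tool_rot: [[0.224, 0.975, -0.001], [0.975, -0.224, -0.0], [-0.0, -0.0, -1.0]]
ft_force: [0.9, -0.1, 0.9]
grip_width: 0.045
gripper_force: 0.0
```

Emit:
move_arm(plan="0 0 0 0 0 0 0.015;0 0 0 0 0 0 0.015;0 0 0 0 0 0 0.015;0 0 0 0 0 0 0.015;0 0 0 0 0 0 0.015;0 0 0 0 0 0 0.015", grip_force=60)

```text
time_s: 56.7
position: [0.582, 0.2975, 0.0175]
tool_rot: [[0.225, 0.974, 0.0], [0.974, -0.225, 0.0], [0.0, 0.0, -1.0]]
ft_force: [-0.5, 0.5, 3.3]
grip_width: 0.0241
gripper_force: 59.2
```

Emit:
move_arm(plan="0 0 -0.04 0 0 0 0.01;0 0 -0.04 0 0 0 0.01;0 0 -0.04 0 0 0 0.01;-0.0479 0.0018 0 0 0 0 0.01;-0.0479 0.0018 0 0 0 0 0.01;-0.0479 0.0018 0 0 0 0 0.01;-0.0478 0.0019 0 0 0 0 0.01;0 0 0 0 0 0 0.01;0 0 0.03 0 0 0 0.01;0 0 0.015 0 0 0 0.01;0 0 0 0 0 0 0.01;0 0 0 0 0 0 0.01")

```text
time_s: 58.2
position: [0.5463, 0.1096, 0.093]
tool_rot: [[0.225, 0.974, 0.001], [0.974, -0.225, 0.0], [0.0, 0.001, -1.0]]
ft_force: [-0.4, -0.1, -0.8]
grip_width: 0.024
gripper_force: 59.2
```

Emit:
move_arm(plan="0 0 0 0 0 0 0.01;0 0 0 0 0 0 0.01;0 0 0 0 0 0 0.01")

```text
time_s: 58.58
position: [0.546, 0.1093, 0.0926]
tool_rot: [[0.225, 0.974, 0.0], [0.974, -0.225, 0.0], [0.0, 0.0, -1.0]]
ft_force: [0.8, -0.2, -1.1]
grip_width: 0.0243
gripper_force: 59.2
```

Emit:
move_arm(plan="0 0 0.005 0 0 0 0.01;0 0 0.004 0 0 0 0.01;0 0 0.003 0 0 0 0.01;0 0 0 0 0 0 0.01;0 0 0 0 0 0 0.01")

```text
time_s: 59.2
position: [0.5461, 0.1093, 0.0852]
tool_rot: [[0.225, 0.974, 0.004], [0.974, -0.225, -0.001], [0.0, 0.004, -1.0]]
ft_force: [-15.9, -1.8, 45.5]
grip_width: 0.0245
gripper_force: 64.2
```

Emit:
move_arm(plan="0 0 0.0015 0 0 0 0.01;0 0 0.001 0 0 0 0.01;0 0 0 0 0 0 0.01;0 0 0 0 0 0 0.01")

```text
time_s: 59.7
position: [0.5461, 0.1093, 0.0851]
tool_rot: [[0.224, 0.974, 0.006], [0.974, -0.224, -0.001], [0.0, 0.006, -1.0]]
ft_force: [-24.8, -2.7, 65.8]
grip_width: 0.0244
gripper_force: 66.6
```

Emit:
move_arm(plan="0 0 -0.02 0 0 0 0.01;0 0 -0.04 0 0 0 0.01;0.0479 -0.0018 0 0 0 0 0.01;0.0479 -0.0018 0 0 0 0 0.01;0.0479 -0.0018 0 0 0 0 0.01;0.0478 -0.0019 0 0 0 0 0.01;0 0 0 0 0 0 0.01;0 0 0.05 0 0 0 0.01;0 0 0.05 0 0 0 0.01;0 0 0.013 0 0 0 0.01;0 0 0 0 0 0 0.01;0 0 0 0 0 0 0.01")

```text
time_s: 61.2
position: [0.5831, 0.2977, 0.027]
tool_rot: [[0.225, 0.974, 0.004], [0.974, -0.225, 0.001], [0.002, 0.003, -1.0]]
ft_force: [-0.3, -0.4, -1.4]
grip_width: 0.0238
gripper_force: 59.7
```

Emit:
move_arm(plan="0 0 0 0 0 0 0.01;0 0 0 0 0 0 0.01")

```text
time_s: 61.45
position: [0.5822, 0.2976, 0.0258]
tool_rot: [[0.225, 0.974, 0.001], [0.974, -0.225, 0.0], [0.001, 0.001, -1.0]]
ft_force: [-0.9, 0.7, -0.4]
grip_width: 0.0238
gripper_force: 59.7
```

Emit:
move_arm(plan="0 0 0.007 0 0 0 0.01;0 0 0 0 0 0 0.01;0 0 0 0 0 0 0.05;0 0 0 0 0 0 0.05;0 0 -0.05 0 0 0 0.05;0 0 -0.03 0 0 0 0.05;0.0294 -0.048 0 0 0 0 0.05;0.0294 -0.048 0 0 0 0 0.05;0.0293 -0.048 0 0 0 0 0.05;0 0 0 0 0 0 0.05;0 0 0.04 0 0 0 0.05;0 0 0 0 0 0 0.05")

```text
time_s: 62.95
position: [0.4609, 0.4144, 0.0556]
tool_rot: [[0.226, 0.974, -0.005], [0.974, -0.226, -0.003], [-0.004, -0.004, -1.0]]
ft_force: [-0.1, 0.1, -0.2]
grip_width: 0.05
gripper_force: 0.0
```

Emit:
move_arm(plan="0 0 0 0 0 0 0.05;0 0 0 0 0 0 0.05", grip_force=25)

```text
time_s: 63.2
position: [0.4624, 0.4158, 0.0593]
tool_rot: [[0.226, 0.974, 0.002], [0.974, -0.226, 0.001], [0.002, 0.002, -1.0]]
ft_force: [-0.1, 1.0, 0.6]
grip_width: 0.0503
gripper_force: 0.0
```

```bash
python3 meas.py f|grep -v None
```

```text
lid1 [(array([0.4498, 0.227 ]), array([31. , 32.4])), (array([0.4449, 0.2274]), array([27.6, 35.4]))]
lid2 [(array([0.4612, 0.4164]), array([38.4, 30.8])), (array([0.4601, 0.3675]), array([ 5.4, 20.5]))]
lid3 [(array([0.5824, 0.2957]), array([41.5, 35.2])), (array([0.5821, 0.2956]), array([34.6, 34.2]))]
redtub [(array([0.5481, 0.1036]), array([14.8, 11. ])), (array([0.5419, 0.108 ]), array([12.9, 12.1]))]
63.3 [0.462  0.4159 0.0589]
```

Emit:
move_arm(plan="0 0 0.025 0 0 0 0.05;0 0 0.0155 0 0 0 0.05;0 0 0 0 0 0 0.05;0 0 0 0 0 0 0.015;0 0 0 0 0 0 0.015;0 0 0 0 0 0 0.015;0 0 0 0 0 0 0.015;0 0 0 0 0 0 0.015")

```text
time_s: 64.3
position: [0.4619, 0.4161, 0.0183]
tool_rot: [[0.225, 0.974, 0.002], [0.974, -0.225, 0.001], [0.001, 0.001, -1.0]]
ft_force: [0.5, -0.7, 5.9]
grip_width: 0.0251
gripper_force: 25.1
```

Emit:
move_arm(plan="0 0 0 0 0 0 0.045;0 0 0 0 0 0 0.045;0 0 0 0 0 -0.1745 0.045;0 0 0 0 0 -0.1745 0.045;0 0 0 0 0 -0.1745 0.045;0 0 0 0 0 -0.1745 0.045;0 0 0 0 0 -0.1745 0.045;0 0 0 0 0 -0.1745 0.045;0 0 0 0 0 -0.1745 0.045;0 0 0 0 0 -0.1745 0.045;0 0 0 0 0 -0.1748 0.045;0 0 0 0 0 0 0.045")

```text
time_s: 65.8
position: [0.4613, 0.4157, 0.0171]
tool_rot: [[-0.974, 0.227, -0.0], [0.227, 0.974, -0.0], [0.0, -0.0, -1.0]]
ft_force: [-0.1, 0.4, -0.2]
grip_width: 0.0453
gripper_force: 0.0
```

Emit:
move_arm(plan="0 0 0 0 0 0 0.015;0 0 0 0 0 0 0.015;0 0 0 0 0 0 0.015;0 0 0 0 0 0 0.015;0 0 0 0 0 0 0.015;0 0 0 0 0 0 0.015", grip_force=60)

```text
time_s: 66.55
position: [0.4615, 0.4159, 0.0175]
tool_rot: [[-0.974, 0.225, 0.0], [0.225, 0.974, 0.0], [-0.0, 0.0, -1.0]]
ft_force: [-0.2, 0.6, 4.3]
grip_width: 0.024
gripper_force: 59.2
```

Emit:
move_arm(plan="0 0 -0.04 0 0 0 0.01;0 0 -0.04 0 0 0 0.01;0 0 -0.04 0 0 0 0.01;-0.0252 -0.0466 0 0 0 0 0.01;-0.0252 -0.0466 0 0 0 0 0.01;-0.0252 -0.0466 0 0 0 0 0.01;-0.0252 -0.0466 0 0 0 0 0.01;-0.0252 -0.0466 0 0 0 0 0.01;-0.0253 -0.0467 0 0 0 0 0.01;0 0 0 0 0 0 0.01;0 0 0.03 0 0 0 0.01;0 0 0.015 0 0 0 0.01")

```text
time_s: 68.05
position: [0.5448, 0.1098, 0.0907]
tool_rot: [[-0.974, 0.225, -0.003], [0.225, 0.974, 0.0], [0.003, -0.001, -1.0]]
ft_force: [0.6, 0.5, -1.1]
grip_width: 0.024
gripper_force: 59.3
```

Emit:
move_arm(plan="0 0 0 0 0 0 0.01;0 0 0 0 0 0 0.01;0 0 0 0 0 0 0.01;0 0 0 0 0 0 0.01")

```text
time_s: 68.55
position: [0.546, 0.1093, 0.0928]
tool_rot: [[-0.974, 0.225, 0.001], [0.225, 0.974, -0.0], [-0.001, 0.0, -1.0]]
ft_force: [0.4, -0.7, -1.1]
grip_width: 0.0241
gripper_force: 59.3
```

Emit:
move_arm(plan="0 0 0.005 0 0 0 0.01;0 0 0.004 0 0 0 0.01;0 0 0.003 0 0 0 0.01;0 0 0 0 0 0 0.01;0 0 0 0 0 0 0.01")

```text
time_s: 69.18
position: [0.5462, 0.1093, 0.0808]
tool_rot: [[-0.974, 0.225, 0.001], [0.225, 0.974, 0.0], [-0.001, 0.0, -1.0]]
ft_force: [-0.1, 0.6, 5.2]
grip_width: 0.0244
gripper_force: 60.1
```

Emit:
move_arm(plan="0 0 0.0015 0 0 0 0.01;0 0 0.001 0 0 0 0.01;0 0 0 0 0 0 0.01;0 0 0 0 0 0 0.01")

```text
time_s: 69.68
position: [0.5456, 0.1092, 0.0773]
tool_rot: [[-0.974, 0.225, -0.001], [0.225, 0.974, 0.0], [0.001, -0.0, -1.0]]
ft_force: [0.4, 1.2, -3.0]
grip_width: 0.0243
gripper_force: 59.4
```

The force dropped and z fell, so lid 2 has snapped in. I'll press it fully home.

Emit:
move_arm(plan="0 0 0.002 0 0 0 0.01;0 0 0.0015 0 0 0 0.01;0 0 0 0 0 0 0.01;0 0 0 0 0 0 0.01")

```text
time_s: 70.18
position: [0.5456, 0.1092, 0.075]
tool_rot: [[-0.974, 0.225, -0.0], [0.225, 0.974, -0.0], [-0.0, -0.0, -1.0]]
ft_force: [-3.2, 0.2, 7.6]
grip_width: 0.0242
gripper_force: 60.5
```

Emit:
move_arm(plan="0 0 0.001 0 0 0 0.01;0 0 0 0 0 0 0.01;0 0 -0.001 0 0 0 0.05;0 0 0 0 0 0 0.05;0 0 0 0 0 0 0.05;0 0 -0.05 0 0 0 0.05;0 0 -0.05 0 0 -0.03 0.05;-0.014 -0.0376 0 0 0 0 0.05;-0.014 -0.0376 0 0 0 0 0.05;-0.014 -0.0377 0 0 0 0 0.05;-0.0142 -0.0377 0 0 0 0 0.05;0 0 0 0 0 0 0.05")

```text
time_s: 71.68
position: [0.5717, -0.0519, 0.1739]
tool_rot: [[-0.98, 0.199, -0.0], [0.199, 0.98, -0.0], [0.0, -0.0, -1.0]]
ft_force: [-0.8, 0.6, 0.8]
grip_width: 0.0504
gripper_force: 0.0
```

```bash
cat > m2.py <<'E'
import sys
from h import *
np.set_printoptions(precision=4,suppress=True)
S,_=shot('scene','s_%s.png'%sys.argv[1]); T,_=shot('top','t_%s.png'%sys.argv[1])
for k,X in dict(home=(.546,.1092,.07025),lid1=(.4498,.23,.01275),lid1b=(.4498,.261,.01275),lid3=(.582,.2976,.01275)).items():
    r=[]
    for n,im in(('scene',S),('top',T)):
        b=blob(im,cproj(n,X),'lid',24); r.append(None if b is None else (catz(n,b[0],X[2])[:2],np.round(b[1],1)))
    print(k,r)
b=blob(S,cproj('scene',(.5716,-.0495,.114)),'red',9); print('knob',catz('scene',b[0],.114),env.observe()['position'])
cv2.imwrite('pics/c_%s.png'%sys.argv[1],np.hstack([cv2.resize(S[110:250,300:460],(480,420),interpolation=cv2.INTER_CUBIC),cv2.resize(T[140:270,185:285],(320,420))])[:,:,::-1])
E
python3 m2.py g
```

```text
home [(array([0.5404, 0.1207]), array([46.2, 44. ])), (array([0.549 , 0.1109]), array([35.4, 35. ]))]
lid1 [(array([0.4583, 0.2044]), array([41. , 40.4])), (array([0.465 , 0.2126]), array([35.2, 25.9]))]
lid1b [(array([0.4539, 0.2194]), array([33. , 35.4])), (array([0.468 , 0.2209]), array([29.4, 24.2]))]
lid3 [(array([0.5825, 0.2957]), array([41.1, 35.1])), (array([0.5816, 0.2963]), array([35.1, 34.8]))]
knob [ 0.5703 -0.0485  0.114 ] [ 0.5713 -0.0494  0.174 ]
```

View pics/c_g.png

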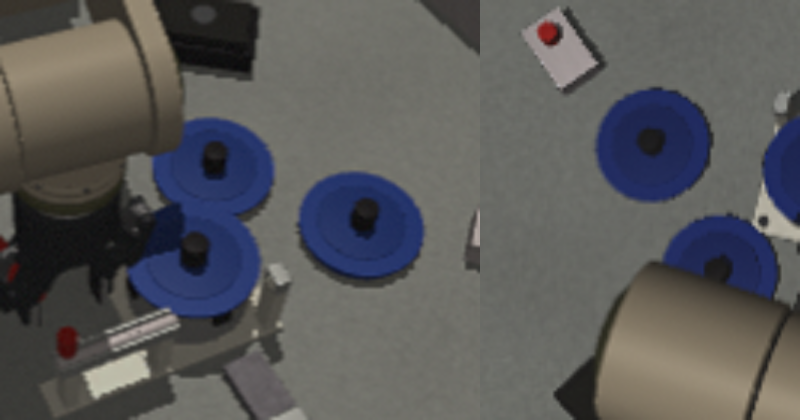

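Crop: lid 2 is seated in the rim at (193,260), with lid 3 clear of it. Lid 1 has been knocked towards the tub, with its knob at (215,158), so I'll check its clearance after the bolt.

Emit:
move_arm(plan="0 0 0.04 0 0 0 0.05;0 0 0.0315 0 0 0 0.05;0 0 0 0 0 0 0.05;0 0 0 0 0 0 0;0 0 0 0 0 0 0;0 0 0 0 0 0 0;0 0 0 0 0 0 0;0 0 0 0 0 0 0", grip_force=25)

```text
time_s: 72.78
position: [0.5723, -0.0489, 0.1045]
tool_rot: [[-0.981, 0.196, 0.003], [0.196, 0.981, 0.0], [-0.003, 0.001, -1.0]]
ft_force: [-0.2, 4.3, 6.7]
grip_width: 0.0171
gripper_force: 24.9
```

Emit:
move_arm(plan="0 0.01 0 0 0 0 0;0 0.01 0 0 0 0 0;0 0.01 0 0 0 0 0;0 0.01 0 0 0 0 0;0 0.01 0 0 0 0 0;0 0 0 0 0 0 0")

```text
time_s: 73.53
position: [0.582, -0.0001, 0.1045]
tool_rot: [[-0.981, 0.195, 0.003], [0.195, 0.981, -0.001], [-0.003, 0.0, -1.0]]
ft_force: [-0.6, 3.1, 6.8]
grip_width: 0.0169
gripper_force: 25.0
```

Emit:
move_arm(plan="0 0.01 0 0 0 0 0;0 0.01 0 0 0 0 0;0 0.01 0 0 0 0 0;0 0.01 0 0 0 0 0;0 0.01 0 0 0 0 0;0 0 0 0 0 0 0")

```text
time_s: 74.28
position: [0.5917, 0.0491, 0.1045]
tool_rot: [[-0.981, 0.195, 0.003], [0.195, 0.981, -0.0], [-0.003, 0.0, -1.0]]
ft_force: [-0.5, 2.3, 6.8]
grip_width: 0.0169
gripper_force: 25.0
```

Emit:
move_arm(plan="0 0.004 0 0 0 0 0;0 0.004 0 0 0 0 0;0 0 0 0 0 0 0;0 0 0 0 0 0 0")

```text
time_s: 74.78
position: [0.5932, 0.0564, 0.1045]
tool_rot: [[-0.981, 0.196, 0.003], [0.196, 0.981, -0.0], [-0.003, 0.0, -1.0]]
ft_force: [-1.8, 1.2, 6.5]
grip_width: 0.0169
gripper_force: 25.0
```

Emit:
move_arm(plan="0 0.003 0 0 0 0 0;0 0.001 0 0 0 0 0;0 0 0 0 0 0 0;0 0 0 0 0 0 0")

```text
time_s: 75.28
position: [0.5933, 0.0572, 0.1044]
tool_rot: [[-0.98, 0.197, 0.0], [0.197, 0.98, -0.006], [-0.002, -0.006, -1.0]]
ft_force: [-6.5, -14.6, 9.0]
grip_width: 0.0171
gripper_force: 25.5
```

Emit:
move_arm(plan="0 -0.003 0 0 0 0 0;0 0 0 0 0 0 0;0 0 0 0 0 0 0.04;0 0 0 0 0 0 0.04;0 0 0 0 0 0 0.04;0 0 -0.04 0 0 0 0.04;0 0 -0.05 0 0 0 0.04;0 -0.05 0 0 0 0 0.04;0 -0.05 0 0 0 0 0.04;0 -0.05 0 0 0 0 0.04;0 -0.05 0 0 0 0 0.04;0 -0.05 0 0 0 0 0.04")

```text
time_s: 76.78
position: [0.5434, -0.1893, 0.1928]
tool_rot: [[-0.981, 0.196, 0.0], [0.196, 0.981, 0.0], [-0.0, 0.0, -1.0]]
ft_force: [0.4, -0.0, -0.5]
grip_width: 0.04
gripper_force: 0.0
```

```bash
python3 m2.py h; python3 - <<'E'
from h import *
for n in('scene','top'): print(n,[(np.round(r['pixel'],1).tolist(),np.round(catz(n,r['pixel'],0)[:2],4).tolist(),round(r['conf'],2)) for r in pinpoint(n,'lid_a')])
E
```

```text
home [(array([0.5332, 0.1225]), array([46.5, 40.5])), (array([0.5428, 0.1087]), array([37., 35.]))]
lid1 [(array([0.4572, 0.2042]), array([41. , 40.4])), (array([0.4523, 0.2325]), array([31.6, 35.2]))]
lid1b [(array([0.4529, 0.2193]), array([33. , 35.4])), (array([0.4522, 0.2335]), array([30. , 35.2]))]
lid3 [(array([0.5825, 0.2958]), array([41.1, 35.1])), (array([0.5817, 0.2963]), array([35.2, 34.8]))]
scene [([416.8, 185.4], [0.5739, 0.2946], 0.85), ([372.8, 167.6], [0.4482, 0.2266], 0.7), ([363.5, 197.5], [0.5176, 0.1371], 0.6)]
top [([235.7, 183.4], [0.5879, 0.3091], 0.97), ([290.3, 193.2], [0.5559, 0.1175], 0.74)]Traceback (most recent call last):
  File "m2.py", line 10, in <module>
    b=blob(S,cproj('scene',(.5716,-.0495,.114)),'red',9); print('knob',catz('scene',b[0],.114),env.observe()['position'])
                                                                                    ~^^^
TypeError: 'NoneType' object is not subscriptable
```

```bash
python3 - <<'E'
from h import *
np.set_printoptions(precision=4,suppress=True)
S,ds=shot('scene','s_i.png'); T,dt=shot('top','t_i.png')
def lids(n,im,d,c,zc):
    hsv=cv2.cvtColor(im,cv2.COLOR_RGB2HSV).astype(int); m=(abs(hsv[:,:,0]-116)<10)&(hsv[:,:,1]>120)&(d>0)
    P=np.array([np.r_[catz(n,(u,v),0)*0+sum([cray(n,(u,v))[0],cray(n,(u,v))[1]*d[v,u]]),u,v] for v,u in np.argwhere(m) if abs(u-cproj(n,c)[0])<30 and abs(v-cproj(n,c)[1])<30])
    P=P[(np.hypot(P[:,0]-c[0],P[:,1]-c[1])<.058)&(abs(P[:,2]-zc)<.02)]
    A=np.c_[P[:,:2]-c[:2],np.ones(len(P))]; w=np.linalg.lstsq(A,P[:,2],rcond=None)[0]; print(n,c,len(P),'tilt',w[:2],'z',w[2],'mid',P[:,:2].mean(0),'bb',P[:,:2].min(0),P[:,:2].max(0))
for n,im,d in(('scene',S,ds),('top',T,dt)):
    for c,z in(((.45,.226,.015),.015),((.582,.296,.015),.015),((.546,.1092,.0725),.0725)): lids(n,im,d,np.array(c),z)
cv2.imwrite('pics/c_i.png',np.hstack([cv2.resize(S[110:250,300:460],(480,420),interpolation=cv2.INTER_CUBIC),cv2.resize(T[140:270,200:300],(320,420),interpolation=cv2.INTER_CUBIC)])[:,:,::-1])
E
```

```text
Traceback (most recent call last):
  File "h.py", line 51, in cproj
    o=_ray0(n,(320,200))[0]; return _proj0(n,Ro.from_rotvec(-_q[n][:3]).apply(np.array(X)-o-_q[n][3:])+o)
                                    ~~~~~~^^^^^^^^^^^^^^^^^^^^^^^^^^^^^^^^^^^^^^^^^^^^^^^^^^^^^^^^^^^^^^^
  File "h.py", line 21, in proj
    c,K=cal(n); p=np.array(c['R'])@np.array(X)+np.array(c['t']); a,b=p[:2]/p[2]; k=1+c['k1']*(a*a+b*b)
        ~~~^^^
  File "h.py", line 4, in cal
    c=viewer.calibration(n); K=np.array([[c['fx'],0,c['cx']],[0,c['fy'],c['cy']],[0,0,1]]); return c,K
ValueError: time passes only in moves, steps and waits
```

```bash
sed -i 's/^def cal(n):/import functools\n@functools.lru_cache(None)\ndef cal(n):/' h.py; python3 - <<'E'
from h import *
np.set_printoptions(precision=4,suppress=True)
S,ds=shot('scene','s_i.png'); T,dt=shot('top','t_i.png')
cv2.imwrite('pics/c_i.png',np.hstack([cv2.resize(S[110:250,300:460],(480,420),interpolation=cv2.INTER_CUBIC),cv2.resize(T[140:270,200:300],(320,420),interpolation=cv2.INTER_CUBIC)])[:,:,::-1])
def lids(n,im,d,c,zc):
    hsv=cv2.cvtColor(im,cv2.COLOR_RGB2HSV).astype(int); m=(abs(hsv[:,:,0]-116)<10)&(hsv[:,:,1]>120)&(d>0)
    p=cproj(n,c); P=[]
    for v,u in np.argwhere(m):
        if abs(u-p[0])<30 and abs(v-p[1])<30: o,r=cray(n,(u,v)); P.append(o+r*d[v,u])
    P=np.array(P); P=P[(np.hypot(P[:,0]-c[0],P[:,1]-c[1])<.06)&(abs(P[:,2]-zc)<.02)]
    A=np.c_[P[:,:2]-c[:2],np.ones(len(P))]; w=np.linalg.lstsq(A,P[:,2],rcond=None)[0]; print(n,c,len(P),'tilt',w[:2],'z',w[2])
for n,im,d in(('scene',S,ds),('top',T,dt)):
    for c,z in(((.45,.226,.015),.015),((.582,.296,.015),.015),((.546,.1092,.0725),.0725)): lids(n,im,d,np.array(c),z)
E
```

```text
scene [0.45  0.226 0.015] 799 tilt [ 0.0018 -0.0081] z 0.016341591505437653
scene [0.582 0.296 0.015] 1007 tilt [-0.0085  0.0078] z 0.01604513660910256
scene [0.546  0.1092 0.0725] 977 tilt [ 0.0074 -0.0033] z 0.07368295005524071
top [0.45  0.226 0.015] 513 tilt [-0.0222 -0.0218] z 0.014499724299051494
top [0.582 0.296 0.015] 850 tilt [0.0063 0.0021] z 0.014691507700602976
top [0.546  0.1092 0.0725] 894 tilt [-0.0008  0.0019] z 0.07209849261636961
```

View pics/c_i.png

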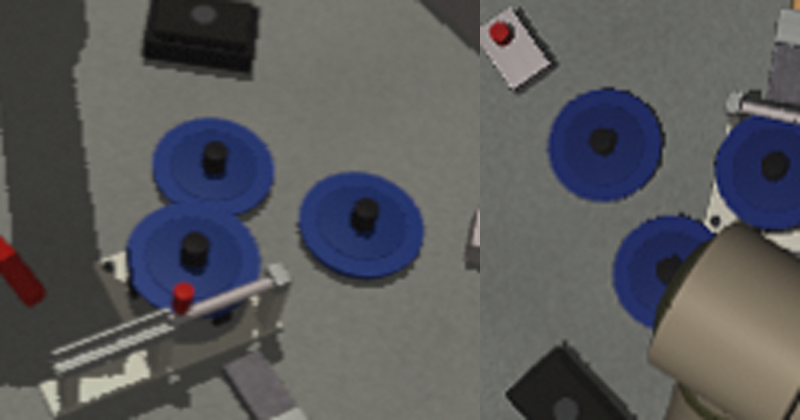

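The crop shows the bolt in the keeper at (278,275) with its knob at (183,297), and lid 2 flush under it. Lids 1 and 3 lie flat, about 0.15 m and 0.19 m from the tub centre, so I'm handing in.

```bash
python3 -c "
from rig import env
print(env.close_job())"
```

```text
the job is handed in; nothing more can be done
None
```

I handed the job in after about 77 s of robot time; the hand-in returned no verdict, but my last checks showed the four collars stacked widest-down, the fitting lid snapped home, the bolt against its stop in the keeper, and the other two lids flat on the bench clear of the tub.

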